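Put the canisters away in the sill crate

ROBOT

A 6-joint arm with a two-finger parallel gripper is mounted at the origin on the work surface. World frame = base frame: x ahead of the robot, y to its left, z up, the work surface at z = 0. Lengths are in m, angles in rad, forces in N, time in s.
With the tool pointing down it reaches from about 0.3 to 0.875 m from the base axis. Payload 6.4 kg.
Tool frame: the origin (TCP) lies midway between the tips of the shut fingers; the grasp point (between the pads) lies 19 mm behind it; z points along the fingers, y is the line along which they close (so a half turn about z gives the same grasp; the last joint's range is limited). The gripper opens to 85 mm and grips with 20 to 120 N. Pads are 22 mm wide; open, the fingers measure 114 mm over their backs; the gripper's body (76 mm by 85 mm) begins 54 mm behind the grasp point. The pads swing forward as they close: fully open they stand 13 mm farther back than shut.
Start: joints at [0.903, 0.181, 1.607, -0, 1.354, -0.206], TCP at [0.256, 0.515, 0.203] pointing down, gripper open.
Joint ranges: [-2.99, 2.99], [-0.89, 2.07], [0.3, 2.58], [-1.14, 4.28], [0, 2.63], [-3.12, 3.12]. Speed limits (rad/s): [2.57, 2.57, 3.01, 3.14, 3.14, 3.14].

INTERFACE

Orientations are given as a unit quaternion [w, x, y, z].
In Python, from bench import get_obs, camera, hand_in gives the robot as it stands.
- The arm moves only by the tool carry_out, never from a script. Its argument "plan" is a list that holds one entry, the list of rows, each a list of 7 numbers: the shift along the world's x, y, z in m, then the turn, a rotation vector about the world's x, y, z in rad, then the opening, from 0 (shut) to 1 (fully open). In form: [[[x, y, z, rx, ry, rz, hand], ...]]. A call has exactly 5 rows; each row is the pose to reach, as a shift and turn from the pose commanded when the call began; what a row does not reach only later rows make up. A row lasts 1/12 s, in which the tool goes at most 41.7 mm and 7.16 degrees, less where a joint would pass 70% of its speed; a pose out of reach is approached as far as the arm can. A call with a gripper value outside its range is refused whole. The fingers move at their own pace and stop on an object; the grip force is fixed at half the most. Time passes only in rows, so rows that repeat a pose let the fingers close, or fill a call up. It gives the time, the measured TCP pose, the force, the opening and the grip force at its end, in the units of the state.
- get_obs(): the state, without advancing time (a new reading comes with each control period).
- camera(name): name is "side" or "top"; returns a dict with "pixels" (420x560x3 uint8, red, green, blue), "z_map" (420x560 float32, m along the optical axis (not along the pixel's ray), 0 where there is no reading), "camera_matrix" (3x3 intrinsics, pixels), "k1" (the pictures are not rectified: a ray, as slopes to the right and down, at radius r is drawn at 1 + k1 r^2 times it, then the intrinsics apply), "cam_to_world" (4x4, takes a point from camera to world coordinates). Camera axes: x right, y up, looking along -z (the intrinsics and any distortion apply to the point x, -y, -z); pixel columns grow to the right and rows downward; lengths in m; the calibration is good to about 2 mm. A picture is of the moment at which its call begins.
- hand_in(): hands the job in; it is judged then, once.
The state is a dict: "time_s": time; "q": joint angles; "dq": joint speeds; "joint_efforts": joint torques, N m; "eef_pos": TCP position; "eef_rot": TCP orientation; "wrist_force": force on the tool from outside, world axes, zero at the start; "torque": the same for the moment, N m; "opening": opening from 0.0 (shut) to 1.0 (fully open); "grasp_force": force on a finger pad.
Only numpy, scipy, OpenCV 4.12 (cv2) and the standard library are available. Lean on these libraries where they do the work, as an engineer would, in place of code of your own. Each camera call takes 0.05 s, during which the arm holds its last target. There are 200 camera calls.

TASK

Pick the cleaning brush off the divided crate and lay it flat, bristles up, in the top grey tray. Then stand the two aluminium canisters in the crate's two blue-lined cells, one in each, upright and right down on the liner, setting them down gently rather than dropping them. Leave the bird, the jars and the potted plant where they are, and don't knock the canisters over.

Things in the scene. Friction and masses are not known exactly. Their poses are not given: they have to be found in the camera images.
- crate: fixed wooden divided crate, open on top, 146 (its x) by 216 (its y) by 45 tall, walls, dividers and floor 6 thick, all dividers as high as the rim. Six square cells, each 64 wide inside, two along x and three along y, centres at x = -35, +35 and y = -70, 0, +70 in its frame. Origin at the centre of its underside
- liner1: flat round blue liner disc, 56 diameter, 3 thick, fixed on the floor of one crate cell, centred in it; it marks a cell meant for a canister. Origin at the centre of its underside (6 above the sill), z up; a canister standing on it has its underside 3 above this origin
- liner2: flat round blue liner disc, 56 diameter, 3 thick, fixed on the floor of one crate cell, centred in it; it marks a cell meant for a canister. Origin at the centre of its underside (6 above the sill), z up; a canister standing on it has its underside 3 above this origin
- brush: teal cleaning brush lying on its flat back across the crate's rim, bristles up, 140 long (its x, from -70 handle end to +70 head end); handle 20 wide and 18 thick (x -70 to +20), head 30 wide (x +18 to +70) with a white bristle block up to 32 high. Origin at the middle of its flat underside, z up towards the bristles; 50 to 80 g
- brush_grip (a point): point to grip the brush: in the handle (20 wide across the brush's y), at the middle of its length, 9 above its flat underside; the axes are the brush's
- trays: fixed stack of three round pale grey plastic trays, 190 outer diameter at the rims, 58 tall in all; origin at the centre of the underside
- tray_floor (a point): centre of the inner floor of the top tray, 41 above the sill; the floor is flat, 152 diameter, widening to 182 at the rim 17 above it; z up
- tin1: aluminium canister with a ribbed screw-top lid, standing upright on the sill; body 44 diameter, lid 45 diameter (from 59 up to 76), 76 tall overall, 80 to 180 g; origin at the centre of its underside, z up along its axis
- tin2: aluminium canister with a ribbed screw-top lid, standing upright on the sill; body 44 diameter, lid 45 diameter (from 59 up to 76), 76 tall overall, 80 to 180 g; origin at the centre of its underside, z up along its axis
- jar1: squat amber glass jar with a white cap, 47 diameter, 36 tall, standing in one cell of the crate (its top lies below the crate's rim); origin at the centre of its underside; stays in its cell
- jar2: squat amber glass jar with a white cap, 47 diameter, 36 tall, standing in one cell of the crate (its top lies below the crate's rim); origin at the centre of its underside; stays in its cell
- jar3: squat amber glass jar with a white cap, 47 diameter, 36 tall, standing in one cell of the crate (its top lies below the crate's rim); origin at the centre of its underside; stays in its cell
- jar4: squat amber glass jar with a white cap, 47 diameter, 36 tall, standing in one cell of the crate (its top lies below the crate's rim); origin at the centre of its underside; stays in its cell
- bird: white ceramic bird figurine with an orange beak and a blue tail, 42 wide, about 75 long, 60 tall, loose on the sill between the canisters; origin at the centre of its underside; not to be disturbed
- pot: terracotta pot with a succulent, 78 diameter, about 100 tall with its leaves, behind on the sill; origin at the centre of its underside; not to be disturbed
- glass_jar: green glass jar with an aluminium cap, 66 diameter, 100 tall, standing clear of the crate; origin at the centre of its underside; not to be disturbed

How it is judged:
On the way, in this order (a step that is already met when the one before it is completed fails the run):
1. the brush lies flat, bristles up, in the top tray, let go (horizontal distance between brush_grip and tray_floor below 0.03 m and z of brush_grip in the frame of tray_floor below 0.02 m and angle between brush's own z axis and vertical below 0.12 rad and linear speed of brush below 0.02 m/s and contact force between brush and the fingers below 0.1 N), for 0.2 s.
2. a canister stands on a liner, let go ((((horizontal distance between tin1 and liner1 below 0.018 m and z of tin1 in the frame of liner1 below 0.008 m and angle between tin1's own z axis and vertical below 0.1 rad) and contact force between tin1 and the fingers below 0.1 N) or ((horizontal distance between tin1 and liner2 below 0.018 m and z of tin1 in the frame of liner2 below 0.008 m and angle between tin1's own z axis and vertical below 0.1 rad) and contact force between tin1 and the fingers below 0.1 N) or ((horizontal distance between tin2 and liner1 below 0.018 m and z of tin2 in the frame of liner1 below 0.008 m and angle between tin2's own z axis and vertical below 0.1 rad) and contact force between tin2 and the fingers below 0.1 N) or ((horizontal distance between tin2 and liner2 below 0.018 m and z of tin2 in the frame of liner2 below 0.008 m and angle between tin2's own z axis and vertical below 0.1 rad) and contact force between tin2 and the fingers below 0.1 N))), for 0.2 s.
At the end, for the whole second after the job is handed in: One canister in each blue-lined cell, upright (0.1 rad), within 18 mm of the liner's centre, resting on it (under 8 mm above its origin); brush in the top tray, flat (0.12 rad), bristles up, grip point within 30 mm of the tray's centre, under 20 mm above its floor; all at rest ((((horizontal distance between tin1 and liner1 below 0.018 m and z of tin1 in the frame of liner1 below 0.008 m and angle between tin1's own z axis and vertical below 0.1 rad) and (horizontal distance between tin2 and liner2 below 0.018 m and z of tin2 in the frame of liner2 below 0.008 m and angle between tin2's own z axis and vertical below 0.1 rad)) or ((horizontal distance between tin1 and liner2 below 0.018 m and z of tin1 in the frame of liner2 below 0.008 m and angle between tin1's own z axis and vertical below 0.1 rad) and (horizontal distance between tin2 and liner1 below 0.018 m and z of tin2 in the frame of liner1 below 0.008 m and angle between tin2's own z axis and vertical below 0.1 rad))) and linear speed of each of tin1, tin2, brush below 0.02 m/s and horizontal distance between brush_grip and tray_floor below 0.03 m and z of brush_grip in the frame of tray_floor below 0.02 m and angle between brush's own z axis and vertical below 0.12 rad); the robot touches nothing.
It fails at once if a canister is dropped (faster than 0.5 m/s with no finger on it, as after a fall of about 13 mm) ((contact force between tin1 and the fingers below 0.1 N and linear speed of tin1 above 0.5 m/s) or (contact force between tin2 and the fingers below 0.1 N and linear speed of tin2 above 0.5 m/s)).
It fails at once if a canister is knocked over (tilted more than 0.8 rad) (angle between any of tin1, tin2's own z axis and vertical above 0.8 rad).
It fails at once if the bird, the glass jar or the potted plant is moved by more than 25 mm (distance of any of bird, glass_jar, pot from where it was at the start of the episode above 0.025 m).
It fails at once if an amber jar leaves its place in the crate (moved more than 30 mm) (distance of any of jar1, jar2, jar3, jar4 from where it was at the start of the episode above 0.03 m).
It also fails if it takes over 72 s, if anything falls off the work surface, if the arm or the gripper's body presses on something with over 40 N, if the wrist force passes 120 N, or if a joint passes its speed limit or range.

## Working session

There is one attempt and no reset: what is moved stays moved. The work goes in short steps, Python scripts to look and compute and a tool call to move; the robot and the scene stay as the last step left them, time stands still between calls to the robot, and variables do not carry over. Pictures are saved under pics/ and viewed, at most 13 in all, crops included, and the job is handed in when it is done.

Besides the shell and the picture viewer there is one more tool, called after ">>>" by a JSON object that holds its "op" and its "data". carry_out: Moves the arm, as the interface text tells. Its arguments: {"type":"object","properties":{"plan":{"type":"array","items":{"type":"array","items":{"type":"array","items":{"type":"number"}}}}},"required":["plan"]}

```bash
mkdir -p pics; cat > h.py <<'E'
import numpy as np, cv2, sys
from bench import get_obs, camera, hand_in
def grab(n):
    c=camera(n); h,w=c['z_map'].shape
    K=np.array(c['camera_matrix']); k1=c['k1']
    v,u=np.mgrid[0:h,0:w].astype(float)
    p=np.stack([u.ravel(),v.ravel()],1)[:,None]
    s=cv2.undistortPoints(p,K,np.array([k1,0,0,0.]))[:,0]
    d=np.stack([s[:,0],-s[:,1],-np.ones(len(s))],1)
    T=np.array(c['cam_to_world'])
    c['ray']=(d@T[:3,:3].T).reshape(h,w,3); c['o']=T[:3,3]
    c['P']=c['o']+c['ray']*c['z_map'][...,None]
    c['hsv']=cv2.cvtColor(c['pixels'],cv2.COLOR_RGB2HSV)
    return c
def save(c,f): cv2.imwrite('pics/'+f,c['pixels'][...,::-1])
def plane(c,u,v,z):
    r=c['ray'][int(round(v)),int(round(u))]; return c['o']+r*(z-c['o'][2])/r[2]
E
python3 - <<'E'
from h import *
for n in('top','side'):
    c=grab(n); save(c,n+'0.png'); print(n,c['o'],c['k1'],(c['z_map']>0).mean())
o=get_obs(); print(o)
E
```

```text
top [ 0.48405005 -0.02448554  0.89057358] -0.05674429257644009 0.9957738095238096
side [0.48361355 0.95503193 0.61610451] -0.08229289430481555 0.9957695578231293
{'time_s': 0.1, 'q': array([ 9.02690907e-01,  1.81456783e-01,  1.60790857e+00,  2.35439467e-05,
        1.35380385e+00, -2.06301326e-01]), 'dq': array([ 0.00047386, -0.00107518, -0.00233125,  0.00180102, -0.0001131 ,
       -0.00116262]), 'joint_efforts': array([ 2.25476060e-04, -4.45874977e+01, -3.52240205e+01, -2.81240900e-04,
        4.17494783e-03,  9.98853181e-06]), 'eef_pos': array([0.25583586, 0.51434766, 0.20217961]), 'eef_rot': array([-3.44173067e-04,  2.28858128e-01,  9.73459468e-01, -7.09259913e-04]), 'wrist_force': array([ 0.60832806,  0.11108454, -0.35751795]), 'torque': array([-0.00089688,  0.02192617, -0.02926424]), 'grasp_force': 0.0, 'opening': 1.0012412051445283}
```

View pics/top0.png

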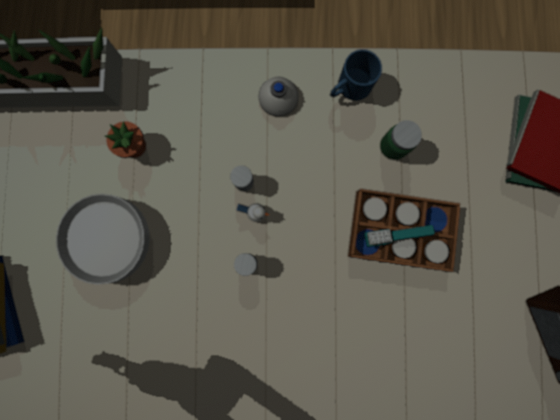

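View pics/side0.png

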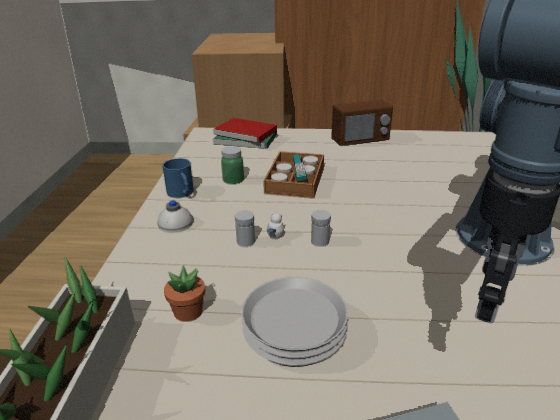

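The top view shows the trays at pixel (101,239), the tins at (242,178) and (246,265) with the bird at (252,211) between them, and the crate around (405,230). The brush runs from its head at (380,238) to its handle at (433,231). The blue liners are near (438,218) and (369,242). The side view agrees.

```bash
cat > m.py <<'E'
from h import *
c=grab('top'); s=grab('side')
def fit(pts,name):
    r=cv2.minAreaRect(pts[:,:2].astype(np.float32)*1000); ci=cv2.minEnclosingCircle(pts[:,:2].astype(np.float32)*1000)
    print(name,len(pts),'rect',np.round(r[0],1),np.round(r[1],1),round(r[2],1),'circ',np.round(ci[0],1),round(ci[1],1),'z med',round(np.median(pts[:,2])*1000,1))
def sel(c,x0,x1,y0,y1,z0,z1,m=None):
    P=c['P']; k=(P[...,0]>x0)&(P[...,0]<x1)&(P[...,1]>y0)&(P[...,1]<y1)&(P[...,2]>z0)&(P[...,2]<z1)
    if m is not None:k&=m
    return P[k]
for v,u in((239,101),(178,242),(265,246),(211,252),(230,405),(233,425),(218,438),(242,369),(138,126),(130,405)): print((u,v),np.round(c['P'][v,u],3))
for n,k in(('top',c),('side',s)):
    h=k['hsv']; H,S,V=h[...,0],h[...,1],h[...,2]
    teal=(H>78)&(H<98)&(S>110)&(V>40)
    blue=(H>100)&(H<128)&(S>110)
    B=(.3,.75,-.55,-.2)
    for nm,a in((n+' handle',(*B,.048,.075,teal)),(n+' blue',(*B,-.003,.02,blue))):
        p=sel(k,*a)
        if nm.endswith('blue'):
            for g in(p[p[:,1]<-.35],p[p[:,1]>-.35]):
                if len(g)>5: fit(g,nm)
        elif len(p)>5: fit(p,nm); print(np.round([p.min(0),p.max(0)],3).tolist())
E
python3 m.py
```

```text
(101, 239) [0.503 0.35  0.04 ]
(242, 178) [0.628 0.048 0.075]
(246, 265) [0.452 0.038 0.074]
(252, 211) [0.564 0.03  0.039]
(405, 230) [ 0.524 -0.285  0.061]
(425, 233) [ 0.517 -0.324  0.066]
(438, 218) [ 0.553 -0.375  0.008]
(369, 242) [ 0.499 -0.21   0.065]
(126, 138) [0.71  0.289 0.08 ]
(405, 130) [ 0.723 -0.28   0.097]
top handle 415 rect [ 512.9 -274.5] [ 29.5 139.9] 6.4 circ [ 515.3 -274.2] 70.1 z med 61.0
[[0.491, -0.344, 0.049], [0.534, -0.204, 0.067]]
top blue 347 rect [ 549.4 -370.6] [41.1 50.4] 89.7 circ [ 550.1 -367.9] 26.3 z med 8.5
top blue 229 rect [ 511.  -276.3] [ 51.8 158.5] 10.0 circ [ 517.5 -275.3] 81.5 z med 8.3
side handle 92 rect [ 517.4 -272.9] [ 28.5 145.2] 11.8 circ [ 509.9 -274.6] 72.7 z med 60.4
[[0.491, -0.347, 0.048], [0.533, -0.202, 0.066]]
```

```bash
cat >> m.py <<'E'
print('----')
for n,k in(('top',c),('side',s)):
    h=k['hsv']; H,S,V=h[...,0],h[...,1],h[...,2]
    wood=(H<18)&(S>100)
    p=sel(k,.38,.66,-.45,-.1,.038,.052,wood); fit(p,n+' crate rim'); print(np.round([p.min(0),p.max(0)],3).tolist())
    p=sel(k,.58,.68,.0,.1,.070,.082); fit(p,n+' tinA top'); print(np.round(np.median(p,0),4))
    p=sel(k,.40,.50,.0,.1,.070,.082); fit(p,n+' tinB top')
    p=sel(k,.51,.60,-.03,.1,.008,.07); fit(p,n+' bird'); print(np.round([p.min(0),p.max(0)],3).tolist())
    p=sel(k,.35,.65,.2,.5,.05,.064); fit(p,n+' tray rim')
    p=sel(k,.4,.6,.25,.45,.036,.045); fit(p,n+' tray floor')
    p=sel(k,.42,.62,-.45,-.1,.030,.046,(S<90)&(V>60)); print(n,'jar caps', len(p))
cc=c['pixels'][180:280,335:475]; cv2.imwrite('pics/crop.png',cv2.resize(np.clip(cc[...,::-1].astype(float)*1.8,0,255).astype(np.uint8),None,fx=5,fy=5,interpolation=cv2.INTER_CUBIC))
E
python3 m.py | sed '1,/----/d'
```

```text
top crate rim 1244 rect [ 524.8 -291.8] [217.6 144.3] 81.8 circ [ 524.8 -289.7] 127.3 z med 43.0
[[0.442, -0.407, 0.038], [0.611, -0.175, 0.049]]
top tinA top 378 rect [633.   49.6] [43.  44.1] 89.6 circ [632.7  50.5] 22.7 z med 75.6
[0.6318 0.0502 0.0756]
top tinB top 405 rect [454.6  40.4] [44.3 43.4] 59.5 circ [454.3  40.2] 22.6 z med 75.6
top bird 374 rect [562.6  27.4] [39.1 67. ] 2.7 circ [565.5  27.5] 35.0 z med 39.3
[[0.543, -0.006, 0.021], [0.582, 0.061, 0.061]]
top tray rim 1229 rect [504.7 346.6] [187.6 187.6] 4.2 circ [504.1 346.4] 95.5 z med 55.6
top tray floor 4795 rect [507.6 336.9] [177.2 176.9] 67.2 circ [504.3 338.9] 93.5 z med 41.0
top jar caps 1705
side crate rim 335 rect [ 524.4 -292.5] [223.  144.5] 81.4 circ [ 525.1 -289.3] 126.8 z med 41.5
[[0.44, -0.411, 0.038], [0.611, -0.173, 0.046]]
side tinA top 173 rect [631.7  52.1] [42.  45.4] 8.5 circ [633.  52.] 23.8 z med 74.1
[0.6314 0.0545 0.0741]
side tinB top 169 rect [453.3  41.2] [45.5 41.9] 88.6 circ [453.4  40.3] 24.2 z med 74.1
side bird 306 rect [560.9  37.4] [39.5 55.6] 6.3 circ [559.9  36.6] 30.7 z med 36.0
[[0.543, 0.008, 0.008], [0.582, 0.066, 0.058]]
side tray rim 1087 rect [504.1 345.2] [189.3 187.9] 86.9 circ [503.  344.9] 95.7 z med 55.1
side tray floor 5284 rect [500.1 351.9] [179.1 177.8] 68.1 circ [503.  351.4] 93.9 z med 40.3
side jar caps 467
```

View pics/crop.png

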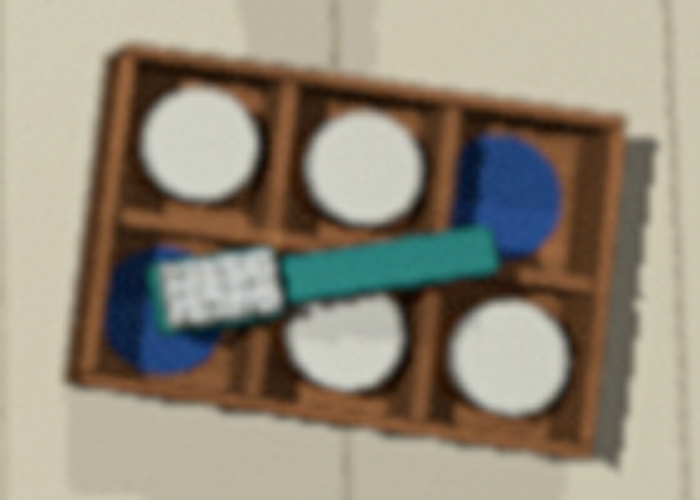

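The crop shows the far liner at (510,195), right of the handle, and the near liner at (160,310), under the brush head. Jars stand in the other four cells.

In metres:
- Crate centre is (0.5246, -0.292) with its long axis at 81.6°.
- Liners are at (0.549, -0.366) and (0.500, -0.218).
- Tins are at (0.6325, 0.051) and (0.454, 0.0405).
- Tray centre is (0.504, 0.346).
- Brush origin is (0.513, -0.2745) with its axis at 96.4°.

I'm moving to above the brush.

>>> {"op": "carry_out", "data": {"plan": [[[0.013, -0.04, 0, 0, 0, -0.05, 0.5], [0.026, -0.08, 0, 0, 0, -0.1, 0.5], [0.039, -0.119, 0, 0, 0, -0.15, 0.5], [0.051, -0.159, 0, 0, 0, -0.2, 0.5], [0.064, -0.198, 0, 0, 0, -0.25, 0.5]]]}}

```text
time_s: 0.72
eef_pos: [0.32, 0.3151, 0.2029]
eef_rot: [0.0, 0.349, 0.937, -0.0]
wrist_force: [0.6, -0.9, 0.8]
opening: 0.503
grasp_force: 0.0
```

>>> {"op": "carry_out", "data": {"plan": [[[0.013, -0.04, 0, 0, 0, -0.05, 0.5], [0.026, -0.08, 0, 0, 0, -0.1, 0.5], [0.039, -0.119, 0, 0, 0, -0.15, 0.5], [0.051, -0.159, 0, 0, 0, -0.2, 0.5], [0.064, -0.198, 0, 0, 0, -0.25, 0.5]]]}}

```text
time_s: 1.13
eef_pos: [0.3843, 0.1169, 0.2033]
eef_rot: [0.0, 0.464, 0.886, 0.0]
wrist_force: [1.3, 0.1, -0.2]
opening: 0.502
grasp_force: 0.0
```

>>> {"op": "carry_out", "data": {"plan": [[[0.013, -0.04, 0, 0, 0, -0.05, 0.5], [0.026, -0.08, 0, 0, 0, -0.1, 0.5], [0.039, -0.119, 0, 0, 0, -0.15, 0.5], [0.051, -0.159, 0, 0, 0, -0.2, 0.5], [0.064, -0.198, 0, 0, 0, -0.25, 0.5]]]}}

```text
time_s: 1.55
eef_pos: [0.4483, -0.0815, 0.2033]
eef_rot: [0.0, 0.571, 0.821, 0.0]
wrist_force: [1.0, 0.8, 0.4]
opening: 0.5
grasp_force: 0.0
```

>>> {"op": "carry_out", "data": {"plan": [[[0.013, -0.04, -0.01, 0, 0, -0.05, 0.5], [0.026, -0.08, -0.03, 0, 0, -0.1, 0.5], [0.039, -0.119, -0.05, 0, 0, -0.15, 0.5], [0.055, -0.159, -0.07, 0, 0, -0.2, 0.5], [0.065, -0.2, -0.09, 0, 0, -0.247, 0.5]]]}}

```text
time_s: 1.97
eef_pos: [0.5086, -0.2627, 0.1212]
eef_rot: [0.0, 0.667, 0.745, 0.0]
wrist_force: [0.1, 0.3, 0.6]
opening: 0.497
grasp_force: 0.0
```

>>> {"op": "carry_out", "data": {"plan": [[[0, 0, 0, 0, 0, 0, 0.5], [0, 0, 0, 0, 0, 0, 0.5], [0, 0, 0, 0, 0, 0, 0.5], [0, 0, 0, 0, 0, 0, 0.5], [0, 0, 0, 0, 0, 0, 0.5]]]}}

```text
time_s: 2.38
eef_pos: [0.5085, -0.2599, 0.1235]
eef_rot: [0.001, 0.666, 0.746, 0.0]
wrist_force: [-0.7, 0.6, -1.1]
opening: 0.502
grasp_force: 0.0
```

>>> {"op": "carry_out", "data": {"plan": [[[0.003, -0.01, -0.015, 0, 0, 0, 0.5], [0.005, -0.0195, -0.03, 0, 0, 0, 0.5], [0.005, -0.0195, -0.05, 0, 0, 0, 0.5], [0.005, -0.0195, -0.065, 0, 0, 0, 0.5], [0.005, -0.0195, -0.065, 0, 0, 0, 0.5]]]}}

```text
time_s: 2.8
eef_pos: [0.5115, -0.278, 0.055]
eef_rot: [-0.002, 0.666, 0.746, -0.0]
wrist_force: [-0.7, 0.3, -0.6]
opening: 0.497
grasp_force: 0.0
```

```bash
python3 - <<'E'
from h import *
c=grab('side'); s=c['pixels'][110:230,220:360]; cv2.imwrite('pics/g1.png',cv2.resize(s[...,::-1],None,fx=5,fy=5,interpolation=cv2.INTER_CUBIC)); print(get_obs()['eef_pos'],get_obs()['q'])
E
```

```text
[ 0.51231171 -0.27863926  0.05660154] [-7.01548201e-01  3.70289498e-01  1.69177090e+00  3.13658809e-05
  1.08165747e+00 -8.14848475e-01]
```

View pics/g1.png

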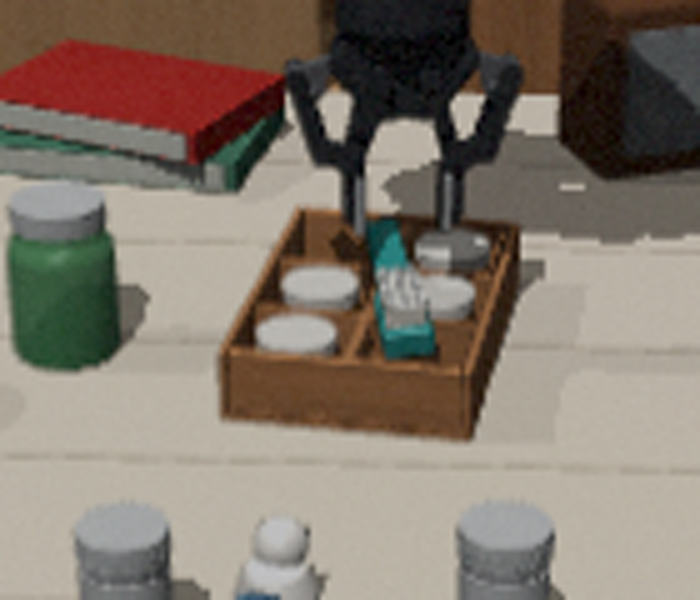

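The fingers straddle the brush at crop pixels (360,230) and (450,222), but they look further back or higher than I expected. I'll check their positions from depth.

```bash
python3 - <<'E'
from h import *
for n in('side','top'):
    c=grab(n); P=c['P']; k=(abs(P[...,0]-.513)<.06)&(abs(P[...,1]+.28)<.06)&(P[...,2]>.050)&(P[...,2]<.11)&(c['hsv'][...,2]<130)&(c['hsv'][...,1]<80)
    for z0 in(.05,.06,.07,.08,.09):
        for sgn in(-1,1):
            q=P[k&(P[...,2]>=z0)&(P[...,2]<z0+.01)&((P[...,0]-.511)*sgn>0)]
            if len(q)>2: print(n,z0,sgn,len(q),np.round(q.min(0),3),np.round(q.max(0),3))
    if n=='side':
        for v,u in((153,292),(152,310),(158,297),(150,292),(154,310)): print(u,v,c['pixels'][v,u],np.round(P[v,u],3))
E
```

```text
side 0.06 1 3 [ 0.524 -0.249  0.064] [ 0.524 -0.242  0.067]
side 0.09 -1 17 [ 0.479 -0.286  0.09 ] [ 0.491 -0.268  0.1  ]
side 0.09 1 10 [ 0.533 -0.271  0.092] [ 0.542 -0.262  0.098]
292 153 [72 71 71] [ 0.534 -0.268  0.096]
310 152 [32 34 36] [ 0.482 -0.275  0.098]
297 158 [ 41 126 124] [ 0.52  -0.313  0.061]
292 150 [69 70 70] [ 0.533 -0.263  0.108]
310 154 [41 30 23] [ 0.481 -0.391  0.042]
top 0.05 -1 25 [ 0.495 -0.259  0.051] [ 0.509 -0.22   0.059]
top 0.05 1 29 [ 0.512 -0.292  0.051] [ 0.528 -0.221  0.059]
top 0.06 -1 30 [ 0.497 -0.251  0.061] [ 0.509 -0.221  0.07 ]
top 0.06 1 37 [ 0.511 -0.251  0.065] [ 0.523 -0.221  0.07 ]
top 0.07 -1 73 [ 0.499 -0.253  0.07 ] [ 0.511 -0.22   0.075]
top 0.07 1 57 [ 0.511 -0.251  0.07 ] [ 0.523 -0.221  0.075]
top 0.09 -1 5 [ 0.485 -0.275  0.091] [ 0.491 -0.27   0.1  ]
top 0.09 1 10 [ 0.534 -0.273  0.091] [ 0.546 -0.265  0.099]
```

```bash
python3 - <<'E'
from h import *
c=grab('side'); P=c['P']
for v in range(144,166,1): print(v,[(*np.round(P[v,u]*1000).astype(int).tolist(),int(c['hsv'][v,u,2])) for u in(290,292,309,311)])
o=get_obs(); print(o['eef_pos'],o['eef_rot'])
E
```

```text
144 [(539, -270, 123, 87), (533, -261, 127, 114), (485, -274, 123, 80), (479, -277, 122, 15)]
145 [(539, -269, 121, 82), (533, -264, 123, 82), (485, -272, 120, 86), (479, -282, 116, 28)]
146 [(539, -270, 117, 78), (534, -267, 119, 76), (485, -272, 117, 81), (479, -275, 116, 28)]
147 [(540, -271, 114, 81), (534, -268, 115, 77), (485, -278, 112, 83), (479, -279, 111, 28)]
148 [(539, -266, 113, 85), (534, -268, 112, 76), (485, -276, 110, 84), (479, -273, 111, 21)]
149 [(539, -269, 109, 84), (534, -268, 109, 90), (485, -274, 107, 80), (479, -278, 106, 30)]
150 [(539, -265, 107, 83), (533, -265, 107, 115), (485, -276, 103, 83), (479, -276, 103, 28)]
151 [(539, -267, 103, 82), (534, -268, 103, 117), (485, -272, 102, 85), (479, -279, 99, 30)]
152 [(539, -264, 101, 85), (533, -264, 101, 103), (485, -275, 98, 87), (479, -274, 98, 54)]
153 [(539, -265, 98, 84), (534, -270, 96, 71), (484, -272, 95, 90), (478, -511, -6, 71)]
154 [(539, -268, 93, 90), (534, -268, 93, 64), (484, -272, 93, 70), (484, 955, 616, 49)]
155 [(539, -268, 90, 81), (533, -263, 92, 59), (484, -393, 37, 55), (478, -390, 39, 
[... 308 characters left out ...]
-401, 19, 44), (484, -358, 39, 183), (478, -354, 41, 102)]
160 [(545, -402, 15, 47), (539, -402, 15, 46), (484, -344, 42, 172), (478, -344, 42, 106)]
161 [(545, -397, 14, 51), (539, -396, 14, 48), (484, -340, 40, 103), (478, -342, 39, 95)]
162 [(545, -397, 10, 83), (539, -397, 10, 49), (484, -334, 40, 73), (478, -332, 41, 65)]
163 [(542, -327, 38, 115), (536, -327, 38, 61), (484, -331, 37, 69), (478, -335, 36, 64)]
164 [(542, -325, 36, 133), (536, -325, 36, 52), (484, -321, 39, 77), (478, -324, 37, 68)]
165 [(541, -307, 41, 174), (536, -330, 30, 63), (484, -313, 39, 129), (478, -317, 37, 121)]
[ 0.51408822 -0.280445    0.05900654] [1.46027543e-03 6.66085313e-01 7.45874133e-01 3.78039225e-05]
```

The fingertips measure z≈0.090 while the TCP reads 0.058, so the tips stand about 32 mm above the reported TCP at this opening. I'll go down in guarded steps and trust the camera.

>>> {"op": "carry_out", "data": {"plan": [[[0, 0, -0.005, 0, 0, 0, 0.5], [0, 0, -0.01, 0, 0, 0, 0.5], [0, 0, -0.015, 0, 0, 0, 0.5], [0, 0, -0.015, 0, 0, 0, 0.5], [0, 0, -0.015, 0, 0, 0, 0.5]]]}}

```text
time_s: 3.42
eef_pos: [0.5126, -0.2799, 0.0415]
eef_rot: [-0.001, 0.666, 0.746, -0.0]
wrist_force: [0.3, -0.4, -0.7]
opening: 0.501
grasp_force: 0.0
```

```bash
cat > tips.py <<'E'
from h import *
c=grab('side'); P=c['P']; o=get_obs(); e=o['eef_pos']
print(np.round(e,4), np.round(o['wrist_force'],1), o['opening'], np.round(o['q'],2))
H=c['hsv']; k=(np.hypot(P[...,0]-e[0],P[...,1]-e[1])<.06)&(P[...,2]<e[2]+.1)&(P[...,2]>e[2]-.01)&(H[...,2]<130)&(H[...,1]<70)&(abs(P[...,1]-e[1])<.016)
q=P[k]; Q=q
for lo,hi in((-1,0),(0,1)):
    g=Q[(Q[:,0]-e[0]>=lo)&(Q[:,0]-e[0]<hi)]
    t=g[np.argsort(g[:,2])[:12]]; print(np.round(t[:12:3],3).tolist())
E
python3 tips.py
```

```text
[ 0.5128 -0.2801  0.0418] [-0.   0.4  0.6] 0.5001561299045153 [-0.7   0.39  1.7  -0.    1.05 -0.81]
[[0.477, -0.268, 0.034], [0.468, -0.281, 0.034], [0.474, -0.276, 0.036], [0.477, -0.268, 0.037]]
[[0.54, -0.288, 0.033], [0.552, -0.276, 0.035], [0.54, -0.286, 0.037], [0.537, -0.292, 0.038]]
```

```bash
python3 - <<'E'
from h import *
c=grab('side'); P=c['P']
for v in range(150,168,1): print(v,[(*np.round(P[v,u]*1000).astype(int).tolist(),int(c['hsv'][v,u,2])) for u in(290,292,309,310)])
E
```

```text
150 [(540, -271, 104, 44), (534, -267, 106, 55), (485, -272, 105, 103), (482, -281, 101, 30)]
151 [(539, -269, 102, 52), (533, -263, 105, 57), (485, -268, 103, 105), (482, -278, 100, 33)]
152 [(539, -266, 100, 54), (534, -269, 99, 54), (485, -271, 99, 101), (482, -277, 97, 34)]
153 [(539, -266, 97, 51), (534, -270, 96, 52), (484, -270, 96, 102), (482, -279, 93, 40)]
154 [(540, -271, 92, 42), (534, -269, 93, 57), (484, -273, 92, 99), (482, -278, 90, 35)]
155 [(540, -273, 88, 53), (534, -271, 89, 51), (484, -277, 87, 84), (481, -275, 88, 35)]
156 [(539, -270, 86, 51), (533, -266, 88, 55), (484, -272, 86, 83), (481, -276, 85, 31)]
157 [(539, -269, 84, 65), (534, -270, 83, 54), (484, -271, 83, 87), (481, -280, 80, 40)]
158 [(539, -263, 83, 65), (533, -264, 83, 59), (484, -275, 79, 95), (481, -278, 77, 67)]
159 [(540, -272, 76, 83), (533, -263, 80, 53), (484, -273, 76, 96), (481, -355, 40, 101)]
160 [(540, -275, 71, 97), (533, -265, 76, 51), (484, -277, 71, 121), (481, -346, 41, 104)]
161 [(545, -400, 12, 73), (539, -402, 12, 40), (484, -344, 38, 169), (481, -346, 37, 99)]
162 [(545, -402, 8, 50), (539, -399, 9, 55), (484, -331, 41, 72), (481, -338, 38, 72)]
163 [(542, -328, 38, 62), (536, -330, 37, 60), (484, -339, 34, 66), (481, -333, 37, 61)]
164 [(542, -327, 35, 86), (536, -328, 34, 43), (484, -322, 38, 74), (481, -323, 38, 68)]
165 [(541, -309, 40, 116), (536, -327, 32, 47), (484, -320, 36, 83), (481, -317, 37, 77)]
166 [(541, -300, 40, 145), (536, -327, 28, 52), (484, -304, 40, 104), (481, -303, 40, 138)]
167 [(541, -294, 40, 176), (536, -329, 24, 55), (484, -291, 42, 139), (481, -296, 40, 180)]
```

>>> {"op": "carry_out", "data": {"plan": [[[0.001, 0, -0.005, 0, 0, 0, 0.5], [0.001, 0, -0.01, 0, 0, 0, 0.5], [0.001, 0, -0.015, 0, 0, 0, 0.5], [0.001, 0, -0.015, 0, 0, 0, 0.5], [0.001, 0, -0.015, 0, 0, 0, 0.5]]]}}

```text
time_s: 3.93
eef_pos: [0.5135, -0.2798, 0.0263]
eef_rot: [-0.001, 0.666, 0.746, -0.0]
wrist_force: [0.0, 0.2, 0.3]
opening: 0.502
grasp_force: 0.0
```

```bash
python3 - <<'E'
from h import *
c=grab('side'); P=c['P']
for v in range(158,172,1): print(v,[(*np.round(P[v,u]*1000).astype(int).tolist(),int(c['hsv'][v,u,2])) for u in(290,292,309,310)])
s=c['pixels'][110:230,220:360]; cv2.imwrite('pics/g2.png',cv2.resize(s[...,::-1],None,fx=5,fy=5,interpolation=cv2.INTER_CUBIC))
o=get_obs();print(o['eef_pos'],o['wrist_force'])
E
```

```text
158 [(539, -265, 82, 82), (533, -264, 82, 56), (484, -275, 79, 64), (481, -276, 78, 25)]
159 [(539, -268, 78, 82), (534, -268, 78, 59), (484, -275, 76, 62), (481, -279, 74, 33)]
160 [(539, -265, 76, 78), (533, -267, 75, 69), (484, -274, 73, 65), (481, -279, 71, 34)]
161 [(539, -263, 74, 80), (534, -270, 70, 69), (484, -276, 68, 68), (481, -279, 67, 33)]
162 [(539, -264, 70, 80), (534, -269, 67, 64), (484, -276, 65, 61), (481, -277, 65, 28)]
163 [(539, -268, 65, 84), (533, -267, 65, 54), (484, -276, 62, 71), (481, -272, 64, 51)]
164 [(539, -267, 62, 95), (533, -267, 62, 45), (484, -323, 38, 86), (481, -329, 35, 69)]
165 [(539, -268, 58, 93), (534, -269, 58, 46), (484, -319, 36, 83), (481, -317, 37, 73)]
166 [(541, -302, 39, 95), (536, -328, 28, 47), (484, -305, 39, 102), (481, -302, 41, 106)]
167 [(541, -294, 40, 105), (536, -329, 24, 45), (484, -296, 40, 97), (481, -296, 40, 130)]
168 [(540, -290, 38, 95), (536, -320, 24, 47), (483, -294, 38, 123), (481, -288, 41, 172)]
169 [(540, -282, 39, 87), (536, -327, 18, 45), (483, -282, 40, 173), (480, -278, 42, 172)]
170 [(540, -287, 33, 82), (536, -331, 13, 53), (483, -275, 40, 172), (480, -278, 39, 168)]
171 [(541, -294, 27, 75), (536, -328, 11, 70), (483, -268, 40, 159), (480, -273, 38, 151)]
[ 0.51382282 -0.28007405  0.02673118] [-0.45584909  0.631871    1.12226284]
```

View pics/g2.png

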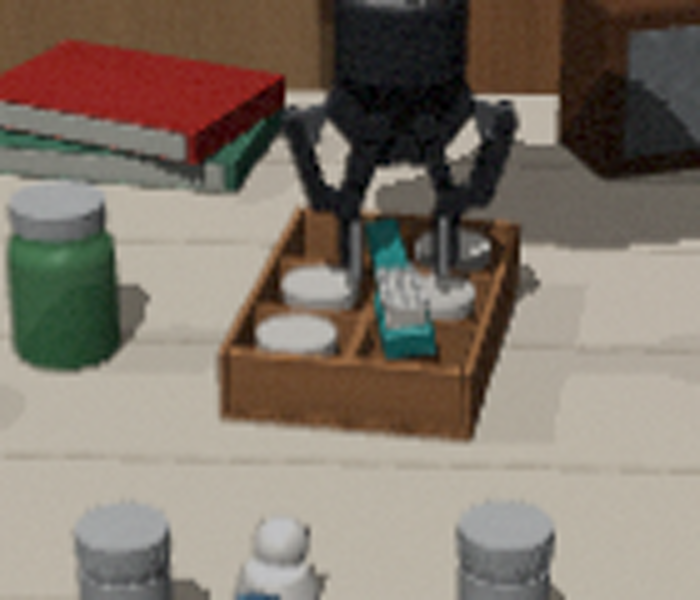

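The fingers now straddle the handle at crop (355,265) and (445,270). Their tips are at z≈0.058, still 31.5 mm above the TCP reading. I'll go down 5 mm and close partway, watching how far the tips swing.

>>> {"op": "carry_out", "data": {"plan": [[[0, 0, -0.003, 0, 0, 0, 0.45], [0, 0, -0.005, 0, 0, 0, 0.4], [0, 0, -0.005, 0, 0, 0, 0.32], [0, 0, -0.005, 0, 0, 0, 0.32], [0, 0, -0.005, 0, 0, 0, 0.32]]]}}

```text
time_s: 4.4
eef_pos: [0.514, -0.2802, 0.0221]
eef_rot: [0.0, 0.666, 0.746, 0.0]
wrist_force: [0.2, -1.6, 0.2]
opening: 0.323
grasp_force: 0.0
```

```bash
python3 - <<'E'
from h import *
c=grab('side'); P=c['P']
for v in range(162,172,1): print(v,[(*np.round(P[v,u]*1000).astype(int).tolist(),int(c['hsv'][v,u,2])) for u in(291,293,294,306,307,309)])
o=get_obs();print(o['eef_pos'],o['wrist_force'],o['opening'])
E
```

```text
162 [(537, -273, 66, 29), (531, -267, 69, 100), (528, -266, 69, 69), (493, -270, 68, 84), (490, -273, 67, 35), (484, -336, 39, 70)]
163 [(537, -273, 63, 25), (530, -262, 68, 99), (528, -272, 63, 72), (493, -271, 64, 85), (490, -277, 62, 30), (484, -334, 36, 64)]
164 [(537, -272, 60, 28), (531, -268, 62, 102), (528, -265, 63, 71), (493, -273, 60, 80), (490, -276, 59, 46), (484, -324, 37, 71)]
165 [(537, -270, 57, 59), (531, -267, 59, 102), (528, -269, 58, 71), (493, -272, 57, 84), (490, -274, 56, 82), (484, -319, 36, 82)]
166 [(538, -302, 40, 95), (531, -268, 55, 93), (528, -268, 55, 64), (492, -273, 54, 92), (490, -301, 41, 98), (484, -307, 38, 104)]
167 [(538, -296, 39, 87), (531, -271, 51, 62), (527, -263, 55, 49), (492, -279, 48, 75), (490, -295, 41, 89), (484, -299, 39, 130)]
168 [(537, -293, 37, 70), (533, -326, 22, 44), (529, -295, 36, 66), (492, -288, 40, 83), (489, -286, 41, 87), (483, -286, 41, 170)]
169 [(538, -298, 31, 62), (533, -327, 18, 54), (528, -290, 35, 51), (492, -285, 39, 125), (489, -281, 41, 125), (483, -282, 40, 176)]
170 [(538, -299, 28, 48), (533, -329, 14, 90), (528, -276, 39, 75), (492, -275, 40, 167), (489, -276, 40, 174), (483, -277, 39, 173)]
171 [(538, -299, 25, 55), (531, -273, 37, 125), (528, -269, 39, 115), (492, -270, 39, 162), (489, -266, 41, 162), (483, -268, 40, 161)]
[ 0.5140737  -0.28023927  0.02218178] [-0.25242664 -0.29704018  0.3406835 ] 0.31868844450319206
```

>>> {"op": "carry_out", "data": {"plan": [[[0, 0, 0, 0, 0, 0, 0.2], [0, 0, 0, 0, 0, 0, 0.1], [0, 0, 0, 0, 0, 0, 0], [0, 0, 0, 0, 0, 0, 0], [0, 0, 0, 0, 0, 0, 0]]]}}

```text
time_s: 4.87
eef_pos: [0.5142, -0.2803, 0.0224]
eef_rot: [0.0, 0.666, 0.746, 0.0]
wrist_force: [0.9, 1.0, 3.4]
opening: 0.21
grasp_force: 59.6
```

>>> {"op": "carry_out", "data": {"plan": [[[0, 0, 0, 0, 0, 0, 0], [0, 0, 0.003, 0, 0, 0, 0], [0, 0, 0.008, 0, 0, 0, 0], [0, 0, 0.015, 0, 0, 0, 0], [0, 0, 0.02, 0, 0, 0, 0]]]}}

```text
time_s: 5.28
eef_pos: [0.5141, -0.2803, 0.0428]
eef_rot: [0.0, 0.666, 0.746, -0.0]
wrist_force: [0.2, -0.7, 0.3]
opening: 0.213
grasp_force: 59.0
```

```bash
cat > br.py <<'E'
from h import *
o=get_obs();e=o['eef_pos'];print(e,o['wrist_force'],o['opening'],o['grasp_force'],np.round(o['q'],2))
for n in('side','top'):
    c=grab(n);P=c['P'];h=c['hsv']
    k=(h[...,0]>78)&(h[...,0]<98)&(h[...,1]>110)&(h[...,2]>30)&(np.hypot(P[...,0]-e[0],P[...,1]-e[1])<.12)&(P[...,2]>.036)&(P[...,2]<.3)
    q=P[k]
    if len(q)<10: print(n,len(q)); continue
    r=cv2.minAreaRect(q[:,:2].astype(np.float32)*1000); print(n,len(q),np.round(r[0],1),np.round(r[1],1),round(r[2],1))
    for a in np.array_split(np.argsort(q[:,1]),6): print(np.round(np.median(q[a],0)*1000,0).tolist(),np.round(np.percentile(q[a][:,2],95)*1000,0))
    save(c,sys.argv[1]+n+'.png')
E
python3 br.py l1
```

```text
[ 0.51407953 -0.28032715  0.04278951] [ 0.23238243 -0.71454606  0.26833872] 0.21295844152993265 59.03871812435682 [-0.7   0.39  1.69 -0.    1.05 -0.81]
side 110 [ 513.5 -273.1] [ 28.7 142.4] 6.9
[515.0, -326.0, 82.0] 84.0
[514.0, -302.0, 80.0] 82.0
[511.0, -226.0, 73.0] 85.0
[497.0, -209.0, 66.0] 74.0
[506.0, -206.0, 68.0] 72.0
[508.0, -205.0, 66.0] 74.0
top 157 [ 508.9 -244. ] [28.2 78.4] 3.5
[513.0, -279.0, 80.0] 82.0
[513.0, -273.0, 80.0] 99.0
[513.0, -268.0, 80.0] 83.0
[513.0, -263.0, 79.0] 82.0
[506.0, -244.0, 79.0] 203.0
[509.0, -207.0, 74.0] 78.0
```

The brush is gripped and level, with its handle top at 82 mm. I'm carrying it to the tray.

>>> {"op": "carry_out", "data": {"plan": [[[0, 0, 0.03, 0, 0, 0, 0], [0, 0.01, 0.065, 0, 0, 0, 0], [0, 0.035, 0.09, 0, 0, 0, 0], [0, 0.07, 0.1, 0, 0, 0, 0], [0, 0.108, 0.1, 0, 0, 0, 0]]]}}

```text
time_s: 5.8
eef_pos: [0.5161, -0.1734, 0.146]
eef_rot: [0.004, 0.667, 0.745, 0.001]
wrist_force: [0.3, 1.8, -0.7]
opening: 0.214
grasp_force: 59.0
```

>>> {"op": "carry_out", "data": {"plan": [[[0, 0.038, 0, 0, 0, 0, 0], [0, 0.076, 0, 0, 0, 0, 0], [0, 0.114, 0, 0, 0, 0, 0], [0, 0.152, 0, 0, 0, 0, 0], [0, 0.19, 0, 0, 0, 0, 0]]]}}

```text
time_s: 6.22
eef_pos: [0.5136, 0.0195, 0.1422]
eef_rot: [0.0, 0.667, 0.745, 0.0]
wrist_force: [0.7, 0.5, -1.4]
opening: 0.205
grasp_force: 59.0
```

>>> {"op": "carry_out", "data": {"plan": [[[0, 0.038, 0, 0, 0, 0, 0], [-0.002, 0.076, 0, 0, 0, 0, 0], [-0.004, 0.114, 0, 0, 0, 0, 0], [-0.006, 0.152, 0, 0, 0, 0, 0], [-0.01, 0.19, 0, 0, 0, 0, 0]]]}}

```text
time_s: 6.63
eef_pos: [0.5038, 0.2096, 0.1422]
eef_rot: [0.0, 0.666, 0.746, 0.0]
wrist_force: [0.5, -0.1, -0.1]
opening: 0.211
grasp_force: 59.0
```

>>> {"op": "carry_out", "data": {"plan": [[[0, 0.038, 0, 0, 0, 0, 0], [0, 0.076, 0, 0, 0, 0, 0], [0, 0.11, 0, 0, 0, 0, 0], [0, 0.133, -0.02, 0, 0, 0, 0], [0, 0.133, -0.05, 0, 0, 0, 0]]]}}

```text
time_s: 7.05
eef_pos: [0.5062, 0.3467, 0.0953]
eef_rot: [0.001, 0.665, 0.747, 0.005]
wrist_force: [0.3, 0.1, -1.0]
opening: 0.209
grasp_force: 59.0
```

```bash
python3 br.py l2
```

```text
[0.50621639 0.34666567 0.09527851] [ 0.34263036  0.11383953 -0.97460275] 0.2088712296007536 59.045477974832465 [0.41 0.37 1.6  0.   1.16 0.29]
side 449 [505.6 353.3] [ 29.3 138.1] 7.3
[509.0, 297.0, 135.0] 136.0
[507.0, 320.0, 133.0] 135.0
[505.0, 339.0, 132.0] 134.0
[506.0, 380.0, 129.0] 133.0
[492.0, 418.0, 123.0] 129.0
[503.0, 420.0, 121.0] 127.0
top 339 [500.9 323.1] [19.9 87.5] 3.4
[506.0, 287.0, 128.0] 130.0
[503.0, 304.0, 127.0] 128.0
[501.0, 317.0, 125.0] 128.0
[500.0, 330.0, 125.0] 171.0
[500.0, 344.0, 123.0] 125.0
[502.0, 357.0, 122.0] 125.0
```

>>> {"op": "carry_out", "data": {"plan": [[[0, 0, 0, 0, 0, 0, 0], [0, 0, -0.015, 0, 0, 0, 0], [0, 0, -0.03, 0, 0, 0, 0], [0, 0, -0.045, 0, 0, 0, 0], [0, 0, -0.055, 0, 0, 0, 0]]]}}

```text
time_s: 7.57
eef_pos: [0.5051, 0.34, 0.038]
eef_rot: [0.0, 0.667, 0.745, 0.001]
wrist_force: [-0.6, -1.1, -0.5]
opening: 0.209
grasp_force: 59.0
```

>>> {"op": "carry_out", "data": {"plan": [[[0, 0, -0.002, 0, 0, 0, 0], [0, 0, -0.004, 0, 0, 0, 0], [0, 0, -0.006, 0, 0, 0, 0], [0, 0, -0.008, 0, 0, 0, 0], [0, 0, -0.008, 0, 0, 0, 0]]]}}

```text
time_s: 7.98
eef_pos: [0.5044, 0.3409, 0.0296]
eef_rot: [0.0, 0.666, 0.746, 0.0]
wrist_force: [-0.0, -0.1, -0.5]
opening: 0.211
grasp_force: 59.0
```

```bash
python3 br.py l3
```

```text
[0.50440427 0.3408562  0.02956747] [-0.00719687 -0.08797333 -0.48336955] 0.21103089495196004 59.02658993109071 [ 0.4   0.46  1.63 -0.    1.05  0.29]
side 443 [492.1 336.7] [159.2  46. ] 89.9
[508.0, 290.0, 70.0] 71.0
[505.0, 314.0, 69.0] 70.0
[504.0, 333.0, 67.0] 73.0
[502.0, 350.0, 66.0] 68.0
[490.0, 412.0, 60.0] 63.0
[500.0, 414.0, 55.0] 61.0
top 325 [504.9 318.7] [19.4 83.7] 5.1
[510.0, 285.0, 71.0] 74.0
[507.0, 301.0, 70.0] 189.0
[506.0, 313.0, 69.0] 72.0
[502.0, 324.0, 69.0] 136.0
[503.0, 337.0, 68.0] 76.0
[506.0, 352.0, 66.0] 76.0
```

>>> {"op": "carry_out", "data": {"plan": [[[0, 0, -0.002, 0, 0, 0, 0], [0, 0, -0.004, 0, 0, 0, 0], [0, 0, -0.006, 0, 0, 0, 0], [0, 0, -0.007, 0, 0, 0, 0], [0, 0, -0.007, 0, 0, 0, 0]]]}}

```text
time_s: 8.5
eef_pos: [0.5052, 0.3408, 0.0229]
eef_rot: [0.001, 0.667, 0.745, 0.001]
wrist_force: [0.1, -2.9, 5.8]
opening: 0.21
grasp_force: 59.2
```

>>> {"op": "carry_out", "data": {"plan": [[[0, 0, 0, 0, 0, 0, 0.25], [0, 0, 0, 0, 0, 0, 0.35], [0, 0, 0, 0, 0, 0, 0.5], [0, 0, 0, 0, 0, 0, 0.5], [0, 0, 0, 0, 0, 0, 0.5]]]}}

```text
time_s: 8.92
eef_pos: [0.5037, 0.3408, 0.0218]
eef_rot: [-0.0, 0.666, 0.746, -0.0]
wrist_force: [-0.5, 0.6, -0.3]
opening: 0.498
grasp_force: 0.0
```

>>> {"op": "carry_out", "data": {"plan": [[[0, 0, 0.01, 0, 0, 0, 0.5], [0, 0, 0.03, 0, 0, 0, 0.5], [0, 0, 0.06, 0, 0, 0, 0.5], [0, 0, 0.09, 0, 0, 0, 0.5], [0, 0, 0.12, 0, 0, 0, 0.5]]]}}

```text
time_s: 9.33
eef_pos: [0.5037, 0.3407, 0.1439]
eef_rot: [-0.0, 0.666, 0.746, -0.0]
wrist_force: [0.2, 0.3, -0.1]
opening: 0.502
grasp_force: 0.0
```

```bash
python3 br.py l4
```

```text
[0.50370016 0.3407404  0.14388317] [ 0.22282536  0.34470971 -0.07778581] 0.5016853387192347 0.0 [0.4  0.31 1.57 0.   1.26 0.29]
side 445 [504.4 347.7] [ 29.7 138.1] 7.5
[510.0, 291.0, 59.0] 60.0
[508.0, 312.0, 59.0] 61.0
[506.0, 331.0, 59.0] 60.0
[508.0, 349.0, 58.0] 59.0
[491.0, 412.0, 56.0] 58.0
[501.0, 415.0, 51.0] 58.0
top 381 [503.8 322.8] [23.1 94.1] 3.6
[509.0, 283.0, 58.0] 60.0
[509.0, 299.0, 59.0] 61.0
[506.0, 314.0, 59.0] 61.0
[504.0, 331.0, 59.0] 61.0
[502.0, 345.0, 59.0] 61.0
[502.0, 361.0, 59.0] 61.0
```

View pics/l4side.png

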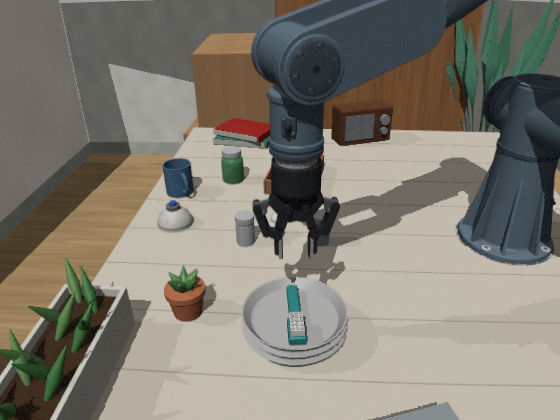

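The brush lies flat and bristles up in the tray at image (295,313), centred near (504,348) mm. Next I'll take tin B, turning the tool by -1.684 rad so the fingers close along y.

>>> {"op": "carry_out", "data": {"plan": [[[-0.003, -0.02, 0, 0, 0, -0.12, 0.7], [-0.007, -0.04, 0, 0, 0, -0.24, 1], [-0.01, -0.06, 0, 0, 0, -0.36, 1], [-0.013, -0.08, 0, 0, 0, -0.48, 1], [-0.017, -0.1, 0, 0, 0, -0.6, 1]]]}}

```text
time_s: 9.85
eef_pos: [0.4867, 0.2399, 0.1422]
eef_rot: [0.0, 0.858, 0.513, 0.0]
wrist_force: [-0.2, 0.8, 0.5]
opening: 0.997
grasp_force: 0.0
```

>>> {"op": "carry_out", "data": {"plan": [[[-0.003, -0.02, 0, 0, 0, -0.12, 1], [-0.007, -0.04, 0, 0, 0, -0.24, 1], [-0.01, -0.06, 0, 0, 0, -0.36, 1], [-0.013, -0.08, 0, 0, 0, -0.48, 1], [-0.017, -0.1, 0, 0, 0, -0.6, 1]]]}}

```text
time_s: 10.27
eef_pos: [0.4697, 0.1399, 0.1423]
eef_rot: [0.0, 0.972, 0.236, 0.0]
wrist_force: [-0.2, -0.3, -1.1]
opening: 1.0
grasp_force: 0.0
```

>>> {"op": "carry_out", "data": {"plan": [[[-0.004, -0.025, 0, 0, 0, -0.12, 1], [-0.008, -0.05, 0, 0, 0, -0.24, 1], [-0.012, -0.075, 0, 0, 0, -0.36, 1], [-0.016, -0.1, 0, 0, 0, -0.484, 1], [-0.016, -0.1, 0, 0, 0, -0.484, 1]]]}}

```text
time_s: 10.68
eef_pos: [0.4535, 0.0376, 0.1423]
eef_rot: [0.001, 1.0, -0.005, -0.0]
wrist_force: [0.9, 1.1, 0.3]
opening: 1.001
grasp_force: 0.0
```

>>> {"op": "carry_out", "data": {"plan": [[[0, 0, 0, 0, 0, 0, 1], [0, 0, 0, 0, 0, 0, 1], [0, 0, -0.02, 0, 0, 0, 1], [0, 0, -0.04, 0, 0, 0, 1], [0, 0, -0.04, 0, 0, 0, 1]]]}}

```text
time_s: 11.1
eef_pos: [0.4513, 0.0423, 0.0989]
eef_rot: [-0.001, 1.0, 0.001, -0.003]
wrist_force: [-1.7, 0.7, -0.8]
opening: 1.0
grasp_force: 0.0
```

```bash
cat > tin.py <<'E'
from h import *
o=get_obs();e=o['eef_pos'];print(np.round(e,4),np.round(o['eef_rot'],3),np.round(o['wrist_force'],1),round(o['opening'],3),np.round(o['q'],2))
x0,y0=float(sys.argv[1]),float(sys.argv[2])
for n in('side','top'):
    c=grab(n);P=c['P']; d=np.hypot(P[...,0]-x0,P[...,1]-y0)
    q=P[(d<.03)&(P[...,2]>.066)&(P[...,2]<.09)&(c['hsv'][...,1]<60)&(c['hsv'][...,2]>60)]
    if len(q)>20:
        r=cv2.minEnclosingCircle(q[:,:2].astype(np.float32)*1000); print(n,'top',len(q),np.round(r[0],1),round(r[1],1),np.round(np.median(q,0)*1000,1))
    f=P[(np.hypot(P[...,0]-e[0],P[...,1]-e[1])<.07)&(c['hsv'][...,1]<70)&(c['hsv'][...,2]<130)&(P[...,2]>e[2]+.015)&(P[...,2]<e[2]+.1)]
    for s in(-1,1):
        g=f[(f[:,1]-e[1])*s>.0]
        if len(g)>5: print(n,'finger',s,np.round(np.percentile(g,[2,50,98],0)*1000).tolist())
save(grab('side'),sys.argv[3])
E
python3 tin.py .454 .0405 t1.png
```

```text
[0.4513 0.0423 0.0989] [-0.001  1.     0.001 -0.003] [-1.7  0.7 -0.8] 1.0 [-0.17  0.04  1.99  0.    1.12  1.4 ]
side top 202 [455.1  40.8] 24.7 [453.4  47.3  73.8]
side finger -1 [[441.0, -4.0, 145.0], [451.0, -1.0, 150.0], [455.0, 1.0, 154.0]]
side finger 1 [[440.0, 88.0, 140.0], [451.0, 95.0, 159.0], [462.0, 111.0, 196.0]]
```

View pics/t1.png

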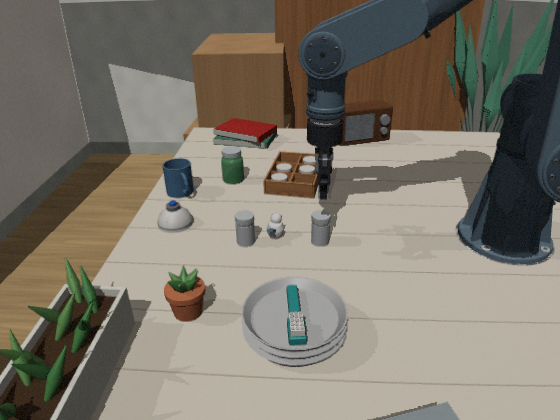

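The open fingers are centred above tin B, which is at image (320,228), with their tips about 40 mm above the TCP. I'll lower and close.

>>> {"op": "carry_out", "data": {"plan": [[[0, 0, -0.02, 0, 0, 0, 1], [0, 0, -0.045, 0, 0, 0, 1], [0, 0, -0.07, 0, 0, 0, 1], [0, 0, -0.085, 0, 0, 0, 1], [0, 0, -0.091, 0, 0, 0, 1]]]}}

```text
time_s: 11.67
eef_pos: [0.4534, 0.0412, 0.0101]
eef_rot: [-0.0, 1.0, -0.0, -0.001]
wrist_force: [-1.0, -0.7, -0.5]
opening: 1.0
grasp_force: 0.0
```

>>> {"op": "carry_out", "data": {"plan": [[[0, 0, 0, 0, 0, 0, 1], [0, 0, 0, 0, 0, 0, 0.9], [0, 0, 0, 0, 0, 0, 0.8], [0, 0, 0, 0, 0, 0, 0.7], [0, 0, 0, 0, 0, 0, 0.65]]]}}

```text
time_s: 12.08
eef_pos: [0.455, 0.0407, 0.0122]
eef_rot: [0.0, 1.0, -0.001, 0.001]
wrist_force: [0.2, 0.2, 0.5]
opening: 0.648
grasp_force: 0.0
```

```bash
python3 tin.py .454 .0405 t2.png
```

```text
[0.455  0.0407 0.0122] [ 0.     1.    -0.001  0.001] [0.2 0.2 0.5] 0.648 [-0.17  0.2   2.03 -0.    0.91  1.4 ]
side top 50 [454.3  41.4] 22.4 [469.3  44.2  73.8]
side finger -1 [[434.0, 10.0, 67.0], [465.0, 32.0, 74.0], [476.0, 39.0, 94.0]]
side finger 1 [[433.0, 44.0, 28.0], [454.0, 72.0, 62.0], [474.0, 102.0, 110.0]]
```

>>> {"op": "carry_out", "data": {"plan": [[[0, 0, 0, 0, 0, 0, 0.58], [0, 0, 0, 0, 0, 0, 0.52], [0, 0, 0, 0, 0, 0, 0.4], [0, 0, 0, 0, 0, 0, 0], [0, 0, 0, 0, 0, 0, 0]]]}}

```text
time_s: 12.65
eef_pos: [0.4543, 0.0407, 0.0115]
eef_rot: [0.0, 1.0, -0.001, 0.0]
wrist_force: [-1.1, -1.5, 5.2]
opening: 0.509
grasp_force: 60.3
```

>>> {"op": "carry_out", "data": {"plan": [[[0, 0, 0, 0, 0, 0, 0], [0, 0, 0.005, 0, 0, 0, 0], [0, 0, 0.015, 0, 0, 0, 0], [0, 0, 0.03, 0, 0, 0, 0], [0, 0, 0.03, 0, 0, 0, 0]]]}}

```text
time_s: 13.07
eef_pos: [0.4559, 0.0406, 0.0436]
eef_rot: [0.0, 1.0, -0.001, 0.002]
wrist_force: [0.5, -0.2, -0.9]
opening: 0.509
grasp_force: 61.2
```

```bash
cat > tl.py <<'E'
from h import *
o=get_obs();e=o['eef_pos'];print(np.round(e,4),np.round(o['eef_rot'],3),np.round(o['wrist_force'],1),round(o['opening'],3),o['grasp_force'],np.round(o['q'],2))
for n in('side','top'):
    c=grab(n);P=c['P']; h=c['hsv']
    k=(np.hypot(P[...,0]-e[0],P[...,1]-e[1])<.035)&(P[...,2]>.012)&(P[...,2]<e[2]+.08)&(h[...,1]<60)&(h[...,2]>70)
    q=P[k]
    if len(q)>20: print(n,len(q),'pctl 1,10,50,90,99',np.round(np.percentile(q,[1,10,50,90,99],0)*1000).tolist())
    s=c['pixels']; vv,uu=np.nonzero(k)
    if n=='side' and len(vv):
        b=s[max(vv.min()-40,0):vv.max()+35,max(uu.min()-50,0):uu.max()+50]; cv2.imwrite('pics/'+sys.argv[1],cv2.resize(b[...,::-1],None,fx=4,fy=4,interpolation=cv2.INTER_CUBIC)[:600,:800])
E
python3 tl.py t3.png
```

```text
[0.4559 0.0406 0.0436] [ 0.     1.    -0.001  0.002] [ 0.5 -0.2 -0.9] 0.509 61.226874589920044 [-0.17  0.14  2.02  0.    0.98  1.4 ]
side 362 pctl 1,10,50,90,99 [[434.0, 28.0, 31.0], [441.0, 45.0, 37.0], [464.0, 57.0, 61.0], [475.0, 63.0, 105.0], [477.0, 70.0, 108.0]]
```

View pics/t3.png

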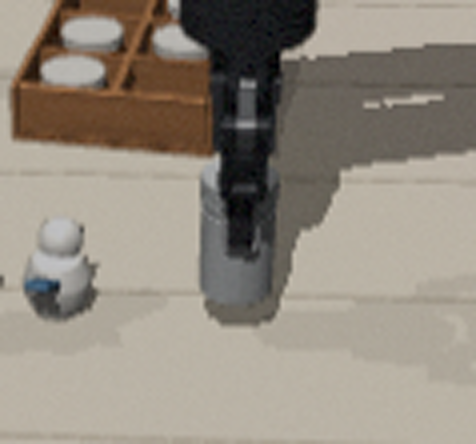

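Tin B is held upright, about 30 mm up, at crop (240,240). The bird is undisturbed. I'm carrying the tin over the near liner.

>>> {"op": "carry_out", "data": {"plan": [[[0, 0, 0.025, 0, 0, 0, 0], [0, 0, 0.055, 0, 0, 0, 0], [0.003, -0.02, 0.07, 0, 0, 0, 0], [0.008, -0.045, 0.07, 0, 0, 0, 0], [0.013, -0.075, 0.07, 0, 0, 0, 0]]]}}

```text
time_s: 13.58
eef_pos: [0.4676, -0.0343, 0.1118]
eef_rot: [0.0, 1.0, 0.001, 0.001]
wrist_force: [1.7, 0.6, -2.6]
opening: 0.51
grasp_force: 61.7
```

>>> {"op": "carry_out", "data": {"plan": [[[0.006, -0.033, 0, 0, 0, 0, 0], [0.012, -0.066, 0, 0, 0, 0, 0], [0.019, -0.1, 0, 0, 0, 0, 0], [0.025, -0.134, 0, 0, 0, 0, 0], [0.029, -0.16, 0, 0, 0, 0, 0]]]}}

```text
time_s: 14.0
eef_pos: [0.4958, -0.1967, 0.1102]
eef_rot: [0.0, 1.0, -0.001, -0.0]
wrist_force: [0.5, 0.8, -1.7]
opening: 0.511
grasp_force: 61.7
```

>>> {"op": "carry_out", "data": {"plan": [[[0.002, -0.012, 0, 0, 0, 0, 0], [0.004, -0.024, 0, 0, 0, 0, 0], [0.004, -0.024, 0, 0, 0, 0, 0], [0.004, -0.024, 0, 0, 0, 0, 0], [0.004, -0.024, 0, 0, 0, 0, 0]]]}}

```text
time_s: 14.42
eef_pos: [0.4996, -0.2166, 0.1106]
eef_rot: [-0.001, 1.0, -0.0, -0.0]
wrist_force: [0.2, -0.6, -3.0]
opening: 0.515
grasp_force: 61.7
```

```bash
cat > crate.py <<'E'
from h import *
o=get_obs();e=o['eef_pos'];print(np.round(e,4),np.round(o['eef_rot'],3),np.round(o['wrist_force'],1),round(o['opening'],3),round(o['grasp_force'],1),np.round(o['q'],2))
c=grab('side');P=c['P'];h=c['hsv']
near=(np.hypot(P[...,0]-e[0],P[...,1]-e[1])<.05)
q=P[near&(P[...,2]>.05)&(P[...,2]<e[2]+.08)&(h[...,1]<60)&(h[...,2]>75)]
print('tin',len(q)); 
for z0 in np.arange(.05,e[2]+.07,.01):
    g=q[(q[:,2]>=z0)&(q[:,2]<z0+.01)]
    if len(g)>5: print(round(z0,3),len(g),np.round(g.min(0)*1000),np.round(g.max(0)*1000))
f=P[near&(abs(P[...,0]-e[0])<.012)&(P[...,1]>e[1]+.024)&(P[...,2]>e[2]-.01)&(P[...,2]<e[2]+.08)&(h[...,2]<75)]
print('finger tip z',np.round(np.sort(f[:,2])[:8]*1000), 'y',np.round(np.percentile(f[:,1],[5,50,95])*1000) if len(f) else '')
# rim edges from both views
for n in('top','side'):
    k=grab(n);H=k['hsv'];Q=k['P'];m=(H[...,0]<18)&(H[...,1]>100)&(Q[...,2]>.038)&(Q[...,2]<.052)&(Q[...,0]>.38)&(Q[...,0]<.66)&(Q[...,1]>-.45)&(Q[...,1]<-.1)
    r=cv2.minAreaRect(Q[m][:,:2].astype(np.float32)*1000);print(n,np.round(r[0],1),np.round(r[1],1),round(r[2],1))
    H=k['hsv'];m=(H[...,0]>100)&(H[...,0]<128)&(H[...,1]>110)&(Q[...,2]>0)&(Q[...,2]<.016)&(Q[...,0]>.44)&(Q[...,0]<.62)&(Q[...,1]>-.42)&(Q[...,1]<-.17)
    q=Q[m]
    for g in(q[q[:,1]<-.3],q[q[:,1]>-.3]):
        if len(g)>20: a=cv2.minEnclosingCircle(g[:,:2].astype(np.float32)*1000);print(' liner',len(g),np.round(a[0],1),round(a[1],1))
if len(sys.argv)>1: 
    b=c['pixels'][110:230,220:360]; cv2.imwrite('pics/'+sys.argv[1],cv2.resize(b[...,::-1],None,fx=5,fy=5,interpolation=cv2.INTER_CUBIC))
E
python3 crate.py
```

```text
[ 0.4996 -0.2166  0.1106] [-0.001  1.    -0.    -0.   ] [ 0.2 -0.6 -3. ] 0.515 61.7 [-0.63  0.22  1.76  0.    1.16  0.94]
tin 254
0.09 7 [ 487. -218.   98.] [ 520. -196.  100.]
0.1 43 [ 484. -216.  100.] [ 520. -191.  110.]
0.11 48 [ 484. -217.  110.] [ 520. -194.  120.]
0.12 48 [ 482. -214.  120.] [ 520. -190.  130.]
0.13 21 [ 482. -213.  130.] [ 520. -196.  140.]
0.14 22 [ 490. -215.  140.] [ 521. -183.  149.]
0.15 18 [ 490. -221.  150.] [ 521. -188.  159.]
0.16 21 [ 477. -214.  160.] [ 521. -186.  170.]
0.17 26 [ 477. -237.  171.] [ 521. -188.  175.]
finger tip z [130. 139. 139. 141. 141. 142. 142. 143.] y [-191. -184. -179.]
top [ 533.7 -233.2] [ 99.1 143.6] 81.6
 liner 88 [ 500.6 -218.6] 26.2
side [ 525.3 -289.9] [225.  145.5] 81.6
```

The tin is centred on the liner within about 2 mm, with its base at 99 mm and the fingertips 40 mm above its base, clear of the rim. I'll lower it.

>>> {"op": "carry_out", "data": {"plan": [[[0, 0, -0.02, 0, 0, 0, 0], [0, 0, -0.04, 0, 0, 0, 0], [0, 0, -0.055, 0, 0, 0, 0], [0, 0, -0.055, 0, 0, 0, 0], [0, 0, -0.055, 0, 0, 0, 0]]]}}

```text
time_s: 14.98
eef_pos: [0.4995, -0.2171, 0.0556]
eef_rot: [-0.001, 1.0, -0.0, -0.001]
wrist_force: [0.1, 0.0, -1.7]
opening: 0.512
grasp_force: 61.7
```

```bash
python3 crate.py t4.png
```

```text
[ 0.4995 -0.2171  0.0556] [-0.001  1.    -0.    -0.001] [ 0.1  0.  -1.7] 0.512 61.7 [-0.63  0.3   1.79  0.    1.05  0.94]
tin 212
0.05 46 [ 483. -213.   50.] [ 520. -193.   60.]
0.06 42 [ 478. -218.   60.] [ 520. -193.   70.]
0.07 38 [ 478. -213.   70.] [ 520. -191.   80.]
0.08 19 [ 486. -215.   81.] [ 520. -189.   90.]
0.09 19 [ 489. -215.   91.] [ 520. -183.  100.]
0.1 11 [ 489. -209.  100.] [ 520. -191.  108.]
0.11 34 [ 479. -234.  111.] [ 520. -197.  120.]
finger tip z [85. 85. 85. 86. 88. 90. 90. 91.] y [-191. -184. -179.]
top [ 526.1 -290.4] [214.6 142.3] 82.3
 liner 54 [ 501.2 -216.3] 25.7
side [ 525.2 -290.1] [221.  145.7] 81.7
```

View pics/t4.png

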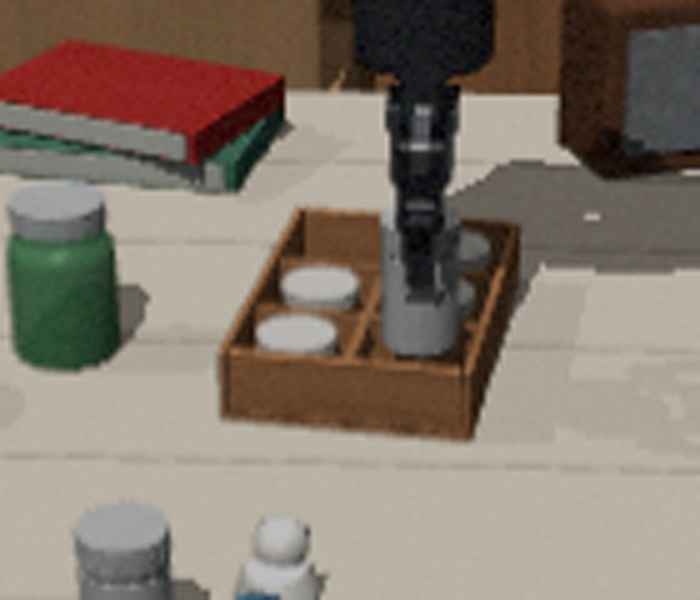

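The tin is over the near-right cell, clear of the walls, with its base at crop (420,350). I'll lower it to the liner.

>>> {"op": "carry_out", "data": {"plan": [[[0, -0.0005, -0.008, 0, 0, 0, 0], [0, -0.0005, -0.016, 0, 0, 0, 0], [0, -0.0005, -0.024, 0, 0, 0, 0], [0, -0.0005, -0.03, 0, 0, 0, 0], [0, -0.0005, -0.031, 0, 0, 0, 0]]]}}

```text
time_s: 15.55
eef_pos: [0.4988, -0.2179, 0.0232]
eef_rot: [-0.001, 1.0, -0.001, -0.001]
wrist_force: [-0.7, 0.4, -1.0]
opening: 0.508
grasp_force: 61.7
```

>>> {"op": "carry_out", "data": {"plan": [[[0, 0, -0.001, 0, 0, 0, 0], [0, 0, -0.002, 0, 0, 0, 0], [0, 0, -0.003, 0, 0, 0, 0], [0, 0, -0.003, 0, 0, 0, 0], [0, 0, -0.003, 0, 0, 0, 0]]]}}

```text
time_s: 15.97
eef_pos: [0.5002, -0.2188, 0.0223]
eef_rot: [0.0, 1.0, -0.001, 0.0]
wrist_force: [-0.2, 0.4, -1.6]
opening: 0.511
grasp_force: 61.7
```

>>> {"op": "carry_out", "data": {"plan": [[[0, 0, -0.001, 0, 0, 0, 0], [0, 0, -0.0015, 0, 0, 0, 0], [0, 0, -0.0015, 0, 0, 0, 0], [0, 0, -0.0015, 0, 0, 0, 0], [0, 0, -0.0015, 0, 0, 0, 0]]]}}

```text
time_s: 16.38
eef_pos: [0.5, -0.2187, 0.0206]
eef_rot: [-0.0, 1.0, -0.001, 0.0]
wrist_force: [0.8, -0.2, -1.4]
opening: 0.507
grasp_force: 61.7
```

>>> {"op": "carry_out", "data": {"plan": [[[0, 0, -0.001, 0, 0, 0, 0], [0, 0, -0.001, 0, 0, 0, 0], [0, 0, -0.0015, 0, 0, 0, 0], [0, 0, -0.0015, 0, 0, 0, 0], [0, 0, -0.0015, 0, 0, 0, 0]]]}}

```text
time_s: 16.8
eef_pos: [0.5005, -0.2189, 0.0205]
eef_rot: [0.0, 1.0, -0.001, 0.0]
wrist_force: [-3.7, 3.2, 8.7]
opening: 0.51
grasp_force: 62.9
```

The tin has touched down, with about 9 N at the wrist. I'll release it gently and rise.

>>> {"op": "carry_out", "data": {"plan": [[[0, 0, 0, 0, 0, 0, 0.52], [0, 0, 0, 0, 0, 0, 0.58], [0, 0, 0, 0, 0, 0, 0.65], [0, 0, 0, 0, 0, 0, 0.75], [0, 0, 0, 0, 0, 0, 0.75]]]}}

```text
time_s: 17.22
eef_pos: [0.5, -0.2187, 0.019]
eef_rot: [-0.0, 1.0, -0.001, -0.0]
wrist_force: [-0.1, -0.5, 0.2]
opening: 0.754
grasp_force: 0.0
```

>>> {"op": "carry_out", "data": {"plan": [[[0, 0, 0, 0, 0, 0, 0.75], [0, 0, 0.015, 0, 0, 0, 0.75], [0, 0, 0.04, 0, 0, 0, 0.75], [0, 0, 0.07, 0, 0, 0, 0.75], [0, 0, 0.09, 0, 0, 0, 0.75]]]}}

```text
time_s: 17.63
eef_pos: [0.5006, -0.2191, 0.1112]
eef_rot: [0.0, 1.0, -0.001, 0.001]
wrist_force: [0.2, -0.5, 0.4]
opening: 0.751
grasp_force: 0.0
```

```bash
python3 tin.py .500 -.218 t5.png; python3 tin.py .6325 .051 t6.png | grep top
```

```text
[ 0.5006 -0.2191  0.1112] [ 0.     1.    -0.001  0.001] [ 0.2 -0.5  0.4] 0.751 [-0.63  0.22  1.76 -0.    1.16  0.94]
side top 159 [ 500.5 -216.8] 24.3 [ 500.  -207.1   81.7]
side finger -1 [[494.0, -256.0, 169.0], [501.0, -254.0, 172.0], [508.0, -248.0, 177.0]]
side finger 1 [[488.0, -185.0, 146.0], [501.0, -174.0, 174.0], [511.0, -153.0, 210.0]]
top top 49 [ 499.8 -211.6] 21.0 [ 484.9 -209.1   84. ]
top finger 1 [[490.0, -183.0, 195.0], [497.0, -179.0, 203.0], [513.0, -172.0, 210.0]]
side top 202 [631.6  51.7] 23.9 [631.5  57.6  74. ]
top top 382 [632.9  50.3] 22.8 [631.8  50.3  75.7]
top finger 1 [[485.0, -184.0, 191.0], [495.0, -180.0, 203.0], [515.0, -175.0, 210.0]]
```

The first tin is seated at (0.5005, -0.217). Now I'll fetch tin A at (0.6325, 0.051).

>>> {"op": "carry_out", "data": {"plan": [[[0.0165, 0.0337, 0, 0, 0, 0, 1], [0.033, 0.0674, 0, 0, 0, 0, 1], [0.0495, 0.101, 0, 0, 0, 0, 1], [0.066, 0.1348, 0, 0, 0, 0, 1], [0.0825, 0.1685, 0, 0, 0, 0, 1]]]}}

```text
time_s: 18.35
eef_pos: [0.5819, -0.0484, 0.1072]
eef_rot: [-0.0, 1.0, -0.001, -0.001]
wrist_force: [-0.2, -0.5, 0.0]
opening: 0.999
grasp_force: 0.0
```

>>> {"op": "carry_out", "data": {"plan": [[[0.0165, 0.0337, 0, 0, 0, 0, 1], [0.033, 0.0674, 0, 0, 0, 0, 1], [0.0497, 0.101, 0, 0, 0, 0, 1], [0.0497, 0.101, 0, 0, 0, 0, 1], [0.0497, 0.101, 0, 0, 0, 0, 1]]]}}

```text
time_s: 18.77
eef_pos: [0.6314, 0.053, 0.1069]
eef_rot: [-0.0, 1.0, 0.001, -0.002]
wrist_force: [-0.5, -0.4, -0.3]
opening: 0.999
grasp_force: 0.0
```

```bash
python3 tin.py .6325 .051 t7.png
```

```text
[0.6314 0.053  0.1069] [-0.     1.     0.001 -0.002] [-0.5 -0.4 -0.3] 0.999 [-0.1   0.41  1.53 -0.    1.21  1.47]
side top 203 [633.3  51.7] 24.0 [631.2  58.2  73.9]
side finger -1 [[618.0, -7.0, 147.0], [622.0, 9.0, 164.0], [631.0, 20.0, 204.0]]
side finger 1 [[619.0, 98.0, 149.0], [629.0, 106.0, 171.0], [640.0, 122.0, 204.0]]
top finger -1 [[618.0, -14.0, 158.0], [622.0, 2.0, 197.0], [634.0, 8.0, 205.0]]
top finger 1 [[618.0, 94.0, 157.0], [624.0, 105.0, 200.0], [633.0, 119.0, 205.0]]
```

>>> {"op": "carry_out", "data": {"plan": [[[0, 0, -0.02, 0, 0, 0, 1], [0, 0, -0.045, 0, 0, 0, 1], [0, 0, -0.07, 0, 0, 0, 1], [0, 0, -0.088, 0, 0, 0, 1], [0, 0, -0.096, 0, 0, 0, 1]]]}}

```text
time_s: 19.33
eef_pos: [0.6293, 0.0493, 0.0097]
eef_rot: [-0.0, 1.0, -0.002, -0.003]
wrist_force: [-0.7, -0.1, -1.0]
opening: 1.004
grasp_force: 0.0
```

>>> {"op": "carry_out", "data": {"plan": [[[0, 0, 0, 0, 0, 0, 0.9], [0, 0, 0, 0, 0, 0, 0.8], [0, 0, 0, 0, 0, 0, 0.7], [0, 0, 0, 0, 0, 0, 0.62], [0, 0, 0, 0, 0, 0, 0.58]]]}}

```text
time_s: 19.75
eef_pos: [0.6333, 0.0506, 0.0146]
eef_rot: [0.0, 1.0, -0.001, 0.001]
wrist_force: [-1.0, 0.4, 0.7]
opening: 0.583
grasp_force: 0.0
```

>>> {"op": "carry_out", "data": {"plan": [[[0, 0, 0, 0, 0, 0, 0.52], [0, 0, 0, 0, 0, 0, 0.4], [0, 0, 0, 0, 0, 0, 0], [0, 0, 0, 0, 0, 0, 0], [0, 0, 0, 0, 0, 0, 0]]]}}

```text
time_s: 20.17
eef_pos: [0.6332, 0.0507, 0.0147]
eef_rot: [0.0, 1.0, -0.0, 0.001]
wrist_force: [-1.3, -0.7, 5.7]
opening: 0.504
grasp_force: 60.3
```

>>> {"op": "carry_out", "data": {"plan": [[[0, 0, 0.005, 0, 0, 0, 0], [0, 0, 0.015, 0, 0, 0, 0], [0, 0, 0.03, 0, 0, 0, 0], [0, 0, 0.03, 0, 0, 0, 0], [0, 0, 0.03, 0, 0, 0, 0]]]}}

```text
time_s: 20.58
eef_pos: [0.6333, 0.0508, 0.0445]
eef_rot: [0.0, 1.0, -0.001, 0.001]
wrist_force: [0.5, 0.4, -1.6]
opening: 0.513
grasp_force: 61.0
```

```bash
python3 tl.py t8.png
```

```text
[0.6333 0.0508 0.0445] [ 0.     1.    -0.001  0.001] [ 0.5  0.4 -1.6] 0.513 60.98260045051575 [-0.11  0.48  1.56  0.    1.1   1.47]
side 317 pctl 1,10,50,90,99 [[611.0, 37.0, 29.0], [616.0, 56.0, 34.0], [631.0, 68.0, 56.0], [649.0, 73.0, 103.0], [654.0, 80.0, 106.0]]
```

>>> {"op": "carry_out", "data": {"plan": [[[0, 0, 0.03, 0, 0, 0, 0], [0, 0, 0.06, 0, 0, 0, 0], [-0.003, -0.017, 0.078, 0, 0, 0, 0], [-0.009, -0.045, 0.08, 0, 0, 0, 0], [-0.016, -0.08, 0.08, 0, 0, 0, 0]]]}}

```text
time_s: 21.1
eef_pos: [0.6171, -0.0285, 0.1245]
eef_rot: [0.0, 1.0, 0.001, 0.001]
wrist_force: [0.2, -0.7, -2.1]
opening: 0.505
grasp_force: 61.3
```

>>> {"op": "carry_out", "data": {"plan": [[[-0.007, -0.036, 0, 0, 0, 0, 0], [-0.014, -0.072, 0, 0, 0, 0, 0], [-0.022, -0.108, 0, 0, 0, 0, 0], [-0.029, -0.144, 0, 0, 0, 0, 0], [-0.036, -0.18, 0, 0, 0, 0, 0]]]}}

```text
time_s: 21.52
eef_pos: [0.579, -0.2105, 0.122]
eef_rot: [-0.0, 1.0, -0.001, -0.001]
wrist_force: [0.3, -0.4, -0.2]
opening: 0.511
grasp_force: 61.3
```

>>> {"op": "carry_out", "data": {"plan": [[[-0.007, -0.036, 0, 0, 0, 0, 0], [-0.014, -0.072, 0, 0, 0, 0, 0], [-0.022, -0.108, 0, 0, 0, 0, 0], [-0.028, -0.138, 0, 0, 0, 0, 0], [-0.032, -0.157, 0, 0, 0, 0, 0]]]}}

```text
time_s: 21.93
eef_pos: [0.5465, -0.3693, 0.1219]
eef_rot: [-0.0, 1.0, -0.002, -0.001]
wrist_force: [0.6, -0.3, -1.9]
opening: 0.512
grasp_force: 61.3
```

>>> {"op": "carry_out", "data": {"plan": [[[0, 0, 0, 0, 0, 0, 0], [0, 0, 0, 0, 0, 0, 0], [0, 0, -0.015, 0, 0, 0, 0], [0, 0, -0.03, 0, 0, 0, 0], [0, 0, -0.03, 0, 0, 0, 0]]]}}

```text
time_s: 22.35
eef_pos: [0.5466, -0.3629, 0.0891]
eef_rot: [-0.003, 1.0, 0.0, -0.002]
wrist_force: [-0.3, 0.7, -1.9]
opening: 0.509
grasp_force: 61.3
```

```bash
python3 crate.py t9.png
```

```text
[ 0.5466 -0.3629  0.0891] [-0.003  1.     0.    -0.002] [-0.3  0.7 -1.9] 0.509 61.3 [-0.77  0.47  1.47  0.    1.2   0.8 ]
tin 209
0.07 27 [ 528. -356.   72.] [ 565. -339.   80.]
0.08 36 [ 528. -357.   80.] [ 565. -338.   90.]
0.09 40 [ 528. -355.   90.] [ 565. -335.  100.]
0.1 37 [ 528. -354.  100.] [ 565. -338.  110.]
0.11 14 [ 531. -356.  110.] [ 565. -338.  120.]
0.12 15 [ 536. -355.  120.] [ 565. -331.  130.]
0.13 12 [ 525. -358.  131.] [ 568. -331.  139.]
0.14 21 [ 525. -375.  140.] [ 568. -334.  150.]
0.15 6 [ 526. -362.  150.] [ 561. -335.  154.]
finger tip z [115. 119. 119. 120. 120. 121. 124. 125.] y [-337. -331. -324.]
top [ 525.  -291.3] [216.3 144. ] 82.0
 liner 235 [ 550.6 -367.3] 27.1
 liner 68 [ 500.6 -215.3] 25.8
side [ 524.9 -290.5] [222.8 144.7] 81.7
```

>>> {"op": "carry_out", "data": {"plan": [[[0, 0, 0, 0, 0, 0, 0], [0, 0, 0, 0, 0, 0, 0], [0, 0, -0.01, 0, 0, 0, 0], [0, 0, -0.02, 0, 0, 0, 0], [0, 0, -0.02, 0, 0, 0, 0]]]}}

```text
time_s: 22.92
eef_pos: [0.5468, -0.3649, 0.0701]
eef_rot: [-0.001, 1.0, -0.001, -0.002]
wrist_force: [-1.0, 0.7, -0.8]
opening: 0.506
grasp_force: 61.3
```

>>> {"op": "carry_out", "data": {"plan": [[[0, 0, 0, 0, 0, 0, 0], [0, 0, 0, 0, 0, 0, 0], [0, 0, 0, 0, 0, 0, 0], [0, 0, 0, 0, 0, 0, 0], [0, 0, 0, 0, 0, 0, 0]]]}}

```text
time_s: 23.33
eef_pos: [0.5484, -0.3664, 0.0735]
eef_rot: [0.0, 1.0, -0.001, 0.0]
wrist_force: [-0.6, -0.6, -1.2]
opening: 0.507
grasp_force: 61.3
```

```bash
python3 crate.py t10.png
```

```text
[ 0.5484 -0.3664  0.0735] [ 0.     1.    -0.001  0.   ] [-0.6 -0.6 -1.2] 0.507 61.3 [-0.77  0.49  1.48  0.    1.17  0.8 ]
tin 207
0.05 7 [ 537. -363.   58.] [ 569. -346.   60.]
0.06 35 [ 531. -367.   60.] [ 569. -341.   70.]
0.07 41 [ 531. -362.   70.] [ 568. -340.   80.]
0.08 39 [ 531. -365.   80.] [ 569. -342.   90.]
0.09 23 [ 531. -359.   90.] [ 568. -340.   99.]
0.1 17 [ 534. -364.  101.] [ 568. -337.  110.]
0.11 12 [ 537. -362.  111.] [ 568. -336.  119.]
0.12 13 [ 525. -365.  120.] [ 568. -347.  129.]
0.13 20 [ 526. -382.  131.] [ 568. -337.  138.]
finger tip z [ 94. 101. 101. 102. 103. 105. 106. 107.] y [-341. -334. -321.]
top [ 525.2 -291. ] [215.9 144.2] 81.8
 liner 192 [ 550.  -366.9] 26.1
 liner 69 [ 500.7 -215.1] 25.8
side [ 524.8 -290. ] [222.9 144.5] 81.8
```

View pics/t10.png

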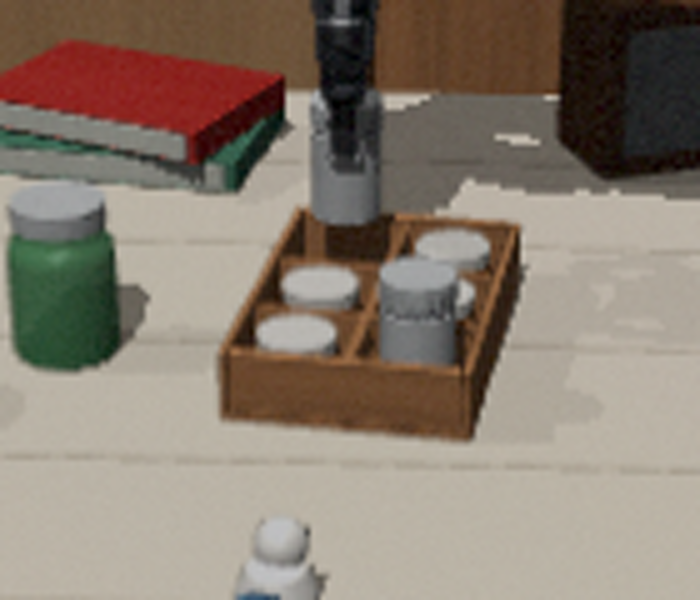

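The first tin stands upright in its cell at crop (420,310). The second hangs above the far cell at (347,170). I'll lower it.

>>> {"op": "carry_out", "data": {"plan": [[[0.001, 0, -0.012, 0, 0, 0, 0], [0.001, 0, -0.024, 0, 0, 0, 0], [0.001, 0, -0.035, 0, 0, 0, 0], [0.001, 0, -0.042, 0, 0, 0, 0], [0.001, 0, -0.045, 0, 0, 0, 0]]]}}

```text
time_s: 23.9
eef_pos: [0.5479, -0.365, 0.0252]
eef_rot: [-0.001, 1.0, -0.001, -0.001]
wrist_force: [-0.9, -0.2, -0.9]
opening: 0.511
grasp_force: 61.3
```

>>> {"op": "carry_out", "data": {"plan": [[[0, 0, -0.001, 0, 0, 0, 0], [0, 0, -0.002, 0, 0, 0, 0], [0, 0, -0.003, 0, 0, 0, 0], [0, 0, -0.003, 0, 0, 0, 0], [0, 0, -0.003, 0, 0, 0, 0]]]}}

```text
time_s: 24.32
eef_pos: [0.5495, -0.3665, 0.0256]
eef_rot: [0.0, 1.0, -0.001, 0.0]
wrist_force: [-1.3, 0.7, -1.1]
opening: 0.509
grasp_force: 61.3
```

>>> {"op": "carry_out", "data": {"plan": [[[0, 0, -0.001, 0, 0, 0, 0], [0, 0, -0.0015, 0, 0, 0, 0], [0, 0, -0.002, 0, 0, 0, 0], [0, 0, -0.002, 0, 0, 0, 0], [0, 0, -0.002, 0, 0, 0, 0]]]}}

```text
time_s: 24.73
eef_pos: [0.5494, -0.3664, 0.0237]
eef_rot: [0.0, 1.0, -0.001, 0.0]
wrist_force: [-1.0, 0.2, 4.9]
opening: 0.512
grasp_force: 61.7
```

The second tin has touched down. I'll release it and rise.

>>> {"op": "carry_out", "data": {"plan": [[[0, 0, -0.0005, 0, 0, 0, 0.52], [0, 0, -0.0005, 0, 0, 0, 0.58], [0, 0, -0.0005, 0, 0, 0, 0.65], [0, 0, -0.0005, 0, 0, 0, 0.75], [0, 0, -0.0005, 0, 0, 0, 0.75]]]}}

```text
time_s: 25.15
eef_pos: [0.5491, -0.3661, 0.0222]
eef_rot: [-0.0, 1.0, -0.001, -0.0]
wrist_force: [0.8, 0.0, -0.5]
opening: 0.748
grasp_force: 0.0
```

>>> {"op": "carry_out", "data": {"plan": [[[0, 0, 0, 0, 0, 0, 0.75], [0, 0, 0.015, 0, 0, 0, 0.75], [0, 0, 0.04, 0, 0, 0, 0.75], [0, 0, 0.07, 0, 0, 0, 0.75], [0, 0, 0.1, 0, 0, 0, 0.75]]]}}

```text
time_s: 25.57
eef_pos: [0.5489, -0.3659, 0.1242]
eef_rot: [-0.0, 1.0, -0.001, -0.0]
wrist_force: [0.2, -1.1, 0.9]
opening: 0.75
grasp_force: 0.0
```

>>> {"op": "carry_out", "data": {"plan": [[[0, 0, 0.03, 0, 0, 0, 0.75], [0, 0, 0.06, 0, 0, 0, 0.75], [0, 0, 0.06, 0, 0, 0, 0.75], [0, 0, 0.06, 0, 0, 0, 0.75], [0, 0, 0.06, 0, 0, 0, 0.75]]]}}

```text
time_s: 25.98
eef_pos: [0.5491, -0.3661, 0.1831]
eef_rot: [0.0, 1.0, -0.001, 0.0]
wrist_force: [0.9, 0.7, -1.1]
opening: 0.747
grasp_force: 0.0
```

```bash
python3 tin.py .5495 -.366 f1.png; python3 tin.py .500 -.218 f2.png | grep top; python3 - <<'E'
from h import *
c=grab('side');P=c['P'];h=c['hsv']
q=P[(h[...,0]>78)&(h[...,0]<98)&(h[...,1]>110)&(P[...,1]>.25)&(P[...,1]<.45)&(P[...,0]>.4)&(P[...,0]<.6)&(P[...,2]>.036)]
print('brush',cv2.minAreaRect(q[:,:2].astype(np.float32)*1000),np.percentile(q[:,2],[50,95]))
E
```

```text
[ 0.5491 -0.3661  0.1831] [ 0.     1.    -0.001  0.   ] [ 0.9  0.7 -1.1] 0.747 [-0.77  0.38  1.4   0.    1.36  0.8 ]
side top 128 [ 546.7 -362.6] 25.1 [ 548.3 -354.3   81.5]
side finger -1 [[539.0, -407.0, 220.0], [544.0, -401.0, 253.0], [558.0, -390.0, 273.0]]
side finger 1 [[537.0, -334.0, 216.0], [548.0, -323.0, 245.0], [560.0, -301.0, 281.0]]
top top 397 [ 549.  -364.5] 22.6 [ 548.7 -362.7   84.3]
top finger 1 [[532.0, -341.0, 224.0], [542.0, -320.0, 273.0], [562.0, -300.0, 283.0]]
side top 160 [ 499.3 -216.9] 25.1 [ 500.  -206.9   81.9]
top top 429 [ 500.8 -217.8] 22.8 [ 500.6 -217.    84.4]
top finger 1 [[535.0, -341.0, 224.0], [541.0, -305.0, 271.0], [561.0, -300.0, 281.0]]
brush ((503.7010192871094, 348.82574462890625), (29.591053009033203, 136.89974975585938), 6.896059513092041) [0.05796603 0.06021933]
```

View pics/f2.png

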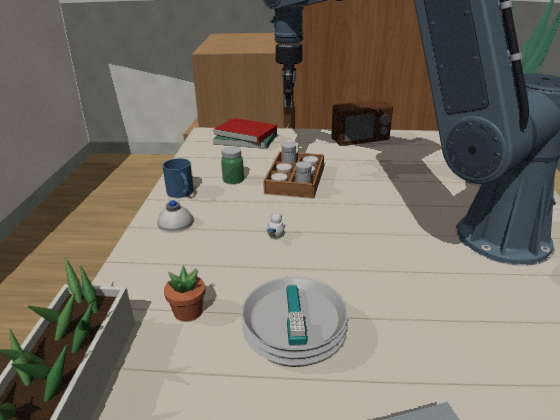

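Both tins stand in their cells, at image (289,152) and (304,172), with their tops at 84–85 mm. The brush lies flat in the tray at (295,313), and the bird at (276,226) and the pot at (185,292) are where they were. I'm handing in.

```bash
python3 -c "
from bench import hand_in; print(hand_in())"
```

```text
the job is handed in; nothing more can be done
None
```

The job is handed in, though no verdict came back: the brush lies flat, bristles up, in the top tray, both canisters stand upright on the blue liners, and the bird, jars and plant look undisturbed in the last pictures.

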